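# Slide the saucepan to its guarded place and switch the hob off

### The arm

A 7-joint arm with a two-finger parallel gripper is mounted at the origin on the work surface. World frame = base frame: x ahead of the robot, y to its left, z up, the work surface at z = 0. Lengths are in m, angles in rad, forces in N, time in s.
With the tool pointing down it reaches from about 0.4 to 0.85 m from the base axis. Payload 4.5 kg.
Tool frame: the origin (TCP) lies on the mounting face of the last link; the fingertips stand 166 mm ahead of it and the grasp point (between the pads) lies 147 mm ahead of it; y points along the fingers, z is the direction in which the jaws open and shut, and the axes are right-handed (so a half turn about y gives the same grasp; the last joint's range is limited). The gripper opens to 88 mm and grips with 3 to 60 N. Pads are 18 mm wide; open, the fingers measure 123 mm over their backs; the gripper's body (75 mm by 187 mm) begins 45 mm behind the grasp point.
Start: joints at [1.151, 0.689, -0.195, 1.565, 0.157, 0.902, -0.215], TCP at [0.274, -0.562, 0.405] pointing down, gripper open.
Joint ranges: [-3.01, 3.01], [-0.46, 2.08], [-1.47, 1.51], [0.13, 2.56], [-1, 4.14], [0.04, 2.09], [-2.66, 2.66]. Speed limits (rad/s): [2.57, 2.57, 3.14, 3.14, 3.14, 3.14, 3.14].

### API

Orientations are given as a unit quaternion [x, y, z, w].
In Python, from plant import r gives the robot as it stands.
- The arm moves only by the tool arm_command, never from a script. Its argument "deltas" is a list of rows, each an object of numbers: "dx", "dy", "dz": the shift along the tool's x, y, z each as a share of 1000 mm, from -1 to 1; "wx", "wy", "wz": the turn, a rotation vector about the tool's x, y, z each as a share of 45 degrees, from -1 to 1. In form: [{"dx": .., "dy": .., "dz": .., "wx": .., "wy": .., "wz": ..}, ...]. A call has exactly 5 rows; each row is the pose to reach, as a shift and turn from the pose commanded when the call began, along the tool's axes at that moment; what a row does not reach only later rows make up. A row lasts 1/10 s, in which the tool goes at most 50 mm and 8.59 degrees, less where a joint would pass 70% of its speed; a pose out of reach is approached as far as the arm can. A call with a number of a shift or a turn outside -1 to 1 is refused whole. A call with a gripper value outside its range is refused whole. "claw" is the opening, from -1 (shut) to 1 (fully open), set as the call begins (left out, the last holds). The fingers move at their own pace and stop on an object; "grip_force" is the grip in N (left out, the last holds). Time passes only in rows, so rows that repeat a pose let the fingers close, or fill a call up. It gives the time, the measured TCP pose, the force and the opening at its end, in the units of the state.
- r.get_state(): the state, without advancing time (a new reading comes with each control period).
- r.snapshot(name): name is "scene" or "side" or "wrist"; returns the picture (420x560x3 uint8, red, green, blue); there is no depth.
- r.get_calibration(name): a dict with "vertical_fov" (degrees; the focal length in pixels is half the picture's height over the tangent of half this angle, whatever the lens; pixels are square), "cx", "cy" (the principal point, pixels), "R" (3x3) and "t" (3): a world point X has camera coordinates R X + t. Camera axes: x right, y down, z forward; pixel columns grow to the right and rows downward; lengths in m; the calibration is good to about 2 mm. A picture is of the moment at which its call begins: read the wrist's pose just before it. get_calibration takes no time and is no camera call; for the wrist camera it gives the pose at the moment of the call.
- r.finish_job(): hands the job in, once; it reports no verdict.
The state is a dict: "clock": time; "q": joint angles; "qd": joint speeds; "joint_torque": joint torques, N m; "tool_pos": TCP position; "eef_rot": TCP orientation; "contact_force": force on the tool from outside, world axes, zero at the start; "moment": the same for the moment, N m; "opening": opening from 0.0 (shut) to 1.0 (fully open).
Only numpy, scipy, OpenCV 4.12 (cv2) and the standard library are available. Lean on these libraries where they do the work, as an engineer would, in place of code of your own. Each camera call takes 0.05 s, during which the arm holds its last target.

### The job

Without lifting or tipping it, slide the lidded saucepan along the hob to the other marked place, the one with two steel posts, and press it gently up against both posts at once so that it stays snug between them. Then turn the rotary switch on the box beside the hob clockwise through all its clicks until it has clicked into its last position (off). Leave the other things on the counter where they are, and never ram the posts.

Things in the scene. Friction and masses are not known exactly. Their poses are not given: they have to be found in the camera images.
- hob: flat dark steel hob plate, 260 mm (its x) by 520 mm (its y), its top 30 mm above the counter, fixed; two ring marks of 88 mm radius are drawn on it at y = +140 and y = -140 mm on its centre line; origin: centre of its underside on the counter
- pot: closed aluminium saucepan, lid fixed on, 130 mm diameter, 0.45 to 0.9 kg; wall 70 mm high, lid rim 134 mm wide, lid knob up to 99 mm; stands on one of the marks. A black handle 18 mm wide and high sticks out level along its -x, 73 to 188 mm from its axis, 55 mm above its underside. Sliding takes 3 to 12 N; meeting the posts adds to that. Origin: centre of its underside
- pot_handle (a point): middle of the saucepan's handle, 130 mm from the pot's axis along its -x and 55 mm above its underside; axes as the pot's
- guard: guard fixed on the other mark: two upright roller posts joined by a strap 3 mm thick behind them. Origin: on the hob's top where the pot's axis stands when the pot touches both posts. They stand on its +x side (away from the robot), so the pot goes home along +x; the -x side and flanks are open. A pot 35 mm or more short of home passes the posts freely sideways
- post_left: guard's post on its +y side, 16 mm diameter, 57 mm high, rigidly fixed, its sleeve a roller that spins freely; its axis 45.4 mm along +x and 57.2 mm along +y from the guard's origin; origin: on its axis at its foot, on the hob's top
- post_right: guard's post on its -y side, 16 mm diameter, 57 mm high, rigidly fixed, its sleeve a roller that spins freely; its axis 45.4 mm along +x and 57.2 mm along -y from the guard's origin; origin: on its axis at its foot, on the hob's top
- switch_box: grey plastic switch box 100 (x) x 80 (y) x 50 mm high, fixed on the counter to the left or the right of the hob, a black bar knob on its top; origin: centre of its underside
- knob (a joint): turn of the rotary switch in rad, growing clockwise seen from above: five resting positions 0.75 apart, 0, 0.75, 1.5, 2.25 and 3.0 (off, the last), each to within 0.1. It starts at 0. Each click resists with up to 0.09 N m for its first half, then snaps on by itself into the next position; let go halfway it falls back or on to the nearest. Too much turn for one grasp
- knob_grip (a point): on the knob's axis, 87 mm above the counter, where to grip: a black bar 46 mm long (this point's x), 14 mm wide (its y), from 61 to 95 mm above the counter, on a disc of 44 mm diameter; it turns with the knob
- spice_tin: small plain steel tin, 44 mm diameter, 50 mm high, standing on the hob near its far edge between the two marks; origin: centre of its underside
- canister: tall steel canister with a paper label, 76 mm diameter, 150 mm high, on the counter beside the hob, on the other side from the switch box; origin: centre of its underside
- soap: pale bar of soap 75 x 50 x 28 mm on the counter in front of the hob, where the pot's handle can pass over it; origin: centre of its underside
- mug: white mug, 76 mm diameter, 80 mm high, on the counter near the robot; origin: centre of its underside
- bowl: terracotta bowl, 104 mm diameter, 50 mm high, on the counter near the robot; origin: centre of its underside
- jar: amber glass jar, 68 mm diameter, 110 mm high, on the counter near the robot; origin: centre of its underside
- brush: small hand brush lying on the counter near the robot; origin: centre of its underside
Mind the look-alikes: they are no part of the job. What is shaped like the switch_box but blue or turquoise is not meant.

How it is judged:
On the way, in this order (a step that is already met when the one before it is completed fails the run):
1. the pot, flat on the hob, is pressed against both posts at once (contact force between pot and post_left above 0.5 N and contact force between pot and post_right above 0.5 N and horizontal distance between pot and guard below 0.005 m and z of pot in the frame of hob below 0.034 m and angle between pot's own z axis and vertical below 0.05 rad), for 0.1 s.
2. the switch has clicked over to its end while the pot stays home (value of joint knob above 2.75 rad and horizontal distance between pot and guard below 0.005 m), for 0.2 s.
At the end, for the whole second after the job is handed in: The pot stands still and flat on the hob with its axis within 5 mm of the guard's origin (snug to both posts), and the switch is past its click, beyond 2.75 rad of 3.0 (all of step 2 and z of pot in the frame of hob below 0.034 m and angle between pot's own z axis and vertical below 0.05 rad and linear speed of pot below 0.02 m/s); the robot touches nothing.
It fails at once if the pot is lifted more than 7 mm off the hob, or tipped by more than 0.15 rad (z of pot in the frame of hob above 0.037 m or angle between pot's own z axis and vertical above 0.15 rad).
It fails at once if a post is rammed: more than 40 N between the pot and a post (contact force between pot and post_left above 40 N or contact force between pot and post_right above 40 N).
It fails at once if a bystander is moved more than 30 mm (distance of any of spice_tin, canister, soap, mug, bowl, jar, brush from where it was at the start of the episode above 0.03 m).
It also fails if it takes over 72 s, if anything falls off the work surface, if the arm or the gripper's body presses on something with over 40 N, if the wrist force passes 120 N, or if a joint passes its speed limit or range.

## Working session

There is one attempt and no reset: what is moved stays moved. The work goes in short steps, Python scripts to look and compute and a tool call to move; the robot and the scene stay as the last step left them, time stands still between calls to the robot, and variables do not carry over. Pictures are saved under pics/ and viewed, and the job is handed in when it is done.

Besides the shell and the picture viewer there is one more tool, called after "Request:" by a JSON object that holds its "api" and its "payload". arm_command: Moves the arm, as the interface text tells. Shift numbers are shares of 1000 mm and turn numbers shares of 45 degrees, none past 1 either way. Its arguments: {"type":"object","properties":{"deltas":{"type":"array","items":{"type":"object","properties":{"dx":{"type":"number","minimum":-1,"maximum":1},"dy":{"type":"number","minimum":-1,"maximum":1},"dz":{"type":"number","minimum":-1,"maximum":1},"wx":{"type":"number","minimum":-1,"maximum":1},"wy":{"type":"number","minimum":-1,"maximum":1},"wz":{"type":"number","minimum":-1,"maximum":1}}}},"claw":{"type":"number"},"grip_force":{"type":"number"}},"required":["deltas"]}

```bash
mkdir -p pics; ls; python3 - <<'E'
from plant import r
import cv2
s=r.get_state();print(s)
for n in("scene","side","wrist"):
    c=r.get_calibration(n);print(n,c)
    im=r.snapshot(n);cv2.imwrite(f"pics/{n}0.png",im[:,:,::-1])
E
```

```text
pics
{'clock': 0.0, 'q': array([ 1.15077834,  0.68995437, -0.19451589,  1.56637627,  0.15728661,
        0.90251252, -0.21504061]), 'qd': array([ 0.00020764,  0.00058302, -0.00089264,  0.00065208, -0.00020325,
        0.00061693,  0.00187838]), 'joint_torque': array([ 9.00883351e-04, -5.27571881e+01, -1.26722731e+00, -1.53430635e+01,
       -5.27563167e-02,  6.60869671e-03,  1.78691766e-04]), 'tool_pos': array([ 0.27382506, -0.56143783,  0.40391969]), 'eef_rot': array([-0.15931644,  0.68959839, -0.6883408 ,  0.15893166]), 'contact_force': array([-0.11790674, -0.08108605,  0.45374988]), 'moment': array([-0.01105975, -0.04172644,  0.02874455]), 'opening': 0.9984307708870767}
scene {'vertical_fov': 52.43482138329826, 'cx': 287.25692538632546, 'cy': 204.74120926832694, 'R': array([[-0.09211053,  0.99567844,  0.01183594],
       [ 0.73359288,  0.07589287, -0.67533826],
       [-0.67331801, -0.05352301, -0.73741315]]), 't': array([-0.01798465, -0.28532089,  1.48967466])}
side {'vertical_fov': 45.8680461261308, 'cx': 274.61720968918144, 'cy': 213.52802759958888, 'R': array([[-9.97468310e-01, -7.11123825e-02, -6.46971269e-06],
       [-4.24904708e-02,  5.96071796e-01, -8.01806070e-01],
       [ 5.70221964e-02, -7.99775871e-01, -5.97584325e-01]]), 't': array([0.45345539, 0.05329572, 1.26377335])}
wrist {'vertical_fov': 67.02736735365717, 'cx': 287.7789029538261, 'cy': 207.19550146717413, 'R': array([[ 0.43801598, -0.89896666, -0.00097069],
       [-0.86905829, -0.42371902,  0.25534266],
       [-0.22995584, -0.11100057, -0.96685013]]), 't': array([-0.62441886, -0.03439172,  0.38800664])}
```

View pics/scene0.png

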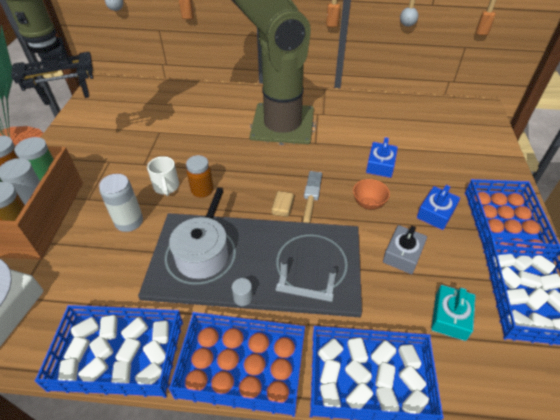

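View pics/side0.png

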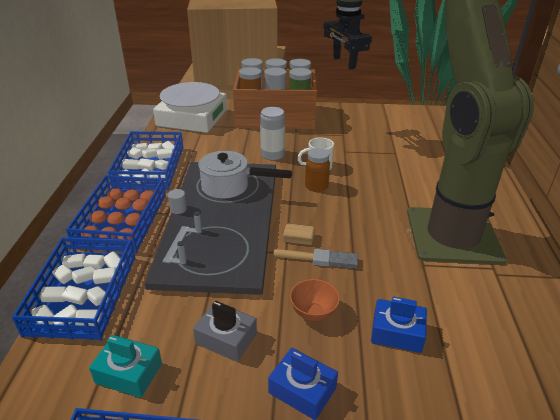

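View pics/wrist0.png

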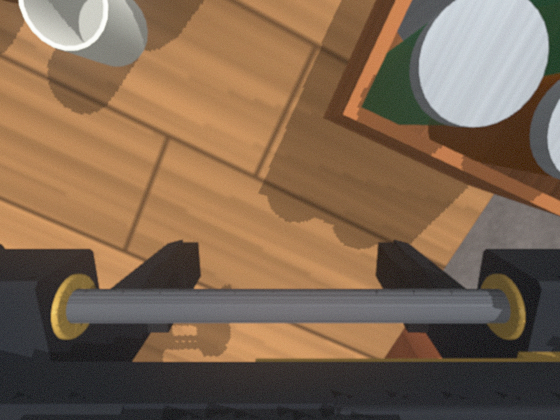

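```bash
cat >h.py <<'E'
import numpy as np,cv2
from plant import r
def K(c):
    f=210/np.tan(np.radians(c["vertical_fov"]/2));return f
def proj(c,X):
    p=c["R"]@np.array(X,float)+c["t"];f=K(c);return f*p[0]/p[2]+c["cx"],f*p[1]/p[2]+c["cy"]
def ray(c,u,v,z):
    f=K(c);d=c["R"].T@np.array([(u-c["cx"])/f,(v-c["cy"])/f,1.]);o=-c["R"].T@c["t"]
    s=(z-o[2])/d[2];return o+s*d
def crop(src,dst,x0,y0,w,h,k):
    im=cv2.imread(src)[y0:y0+h,x0:x0+w];cv2.imwrite(dst,cv2.resize(im,None,fx=k,fy=k,interpolation=cv2.INTER_CUBIC))
E
python3 - <<'E'
from h import *
crop("pics/scene0.png","pics/c1.png",140,180,230,130,3.4)
crop("pics/side0.png","pics/c2.png",140,130,180,170,3.5)
crop("pics/scene0.png","pics/c3.png",370,210,130,100,6)
E
```

```text
(no output)
```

View pics/c1.png

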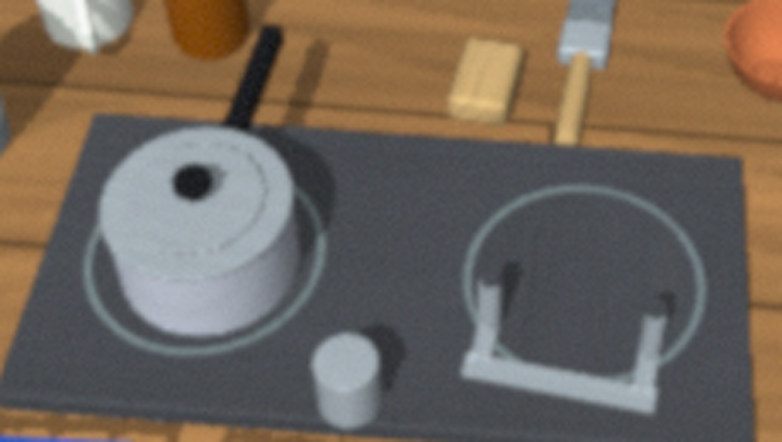

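View pics/c2.png

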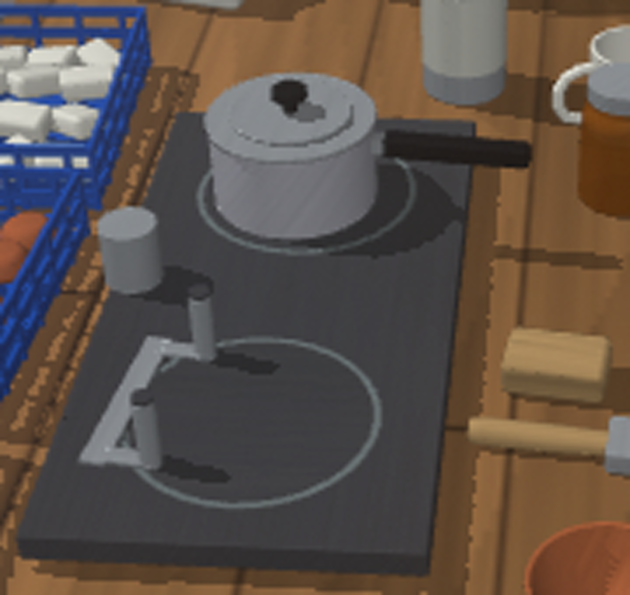

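View pics/c3.png

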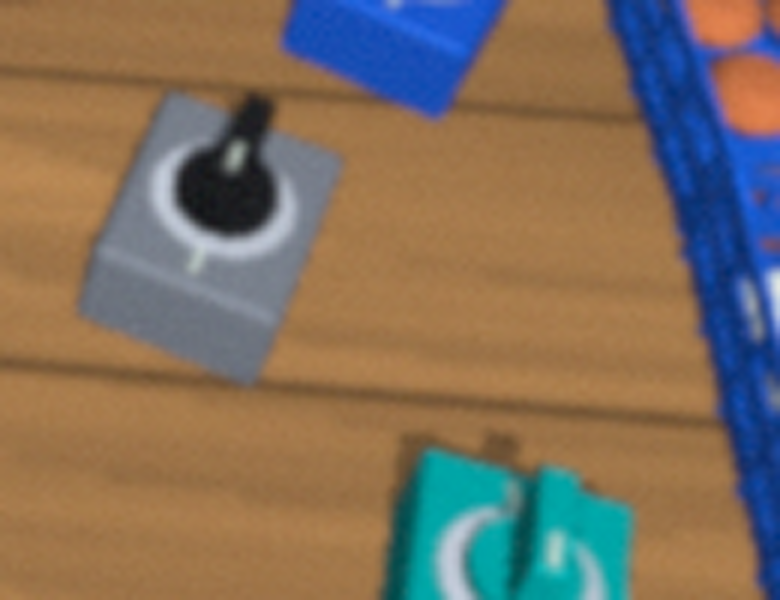

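```bash
python3 - <<'E'
from h import *
crop("pics/side0.png","pics/c4.png",180,285,90,80,8)
a=r.get_calibration("scene");b=r.get_calibration("side")
S=lambda u,v:(u/3.4+140,v/3.4+180)
D=lambda u,v:(u/3.5+140,v/3.5+130)
def P(n,c,uv,z): print(n,ray(c,*uv,z).round(4))
P("postR s",a,S(489,287),.087);P("postR d",b,D(201,289),.087)
P("postL s",a,S(655,320),.087);P("postL d",b,D(143,397),.087)
P("lidknob s",a,S(194,178),.124);P("lidknob d",b,D(290,93),.124)
P("hend s",a,S(270,32),.094);P("hend d",b,D(529,146),.094)
P("hroot s",a,S(241,115),.094);P("hroot d",b,D(384,135),.094)
P("tin s",a,S(346,358),.08);P("tin d",b,D(130,222),.08)
for n,p in dict(FLn=(95,117),FRn=(742,158),far0=(0,405)).items():P(n,a,S(*p),.03)
for n,p in dict(c1=(475,124),c2=(428,560),c3=(20,545)).items():P(n,b,D(*p),.03)
P("jar top",b,D(618,80),.11)
P("jar s",a,(198,163),.11);P("mug s",a,(162,170),.08);P("can s",a,(117,184),.15)
E
```

```text
postR s [0.6496 0.0692 0.087 ]
postR d [0.6357 0.0691 0.087 ]
postL s [0.6649 0.182  0.087 ]
postL d [0.6499 0.1852 0.087 ]
lidknob s [ 0.6056 -0.1394  0.124 ]
lidknob d [ 0.6037 -0.1362  0.124 ]
hend s [ 0.4327 -0.1245  0.094 ]
hend d [ 0.4189 -0.1208  0.094 ]
hroot s [ 0.5201 -0.1287  0.094 ]
hroot d [ 0.5312 -0.1289  0.094 ]
tin s [ 0.7101 -0.0194  0.08  ]
tin d [ 0.706  -0.0178  0.08  ]
FLn [ 0.4796 -0.2635  0.03  ]
FRn [0.4696 0.2514 0.03  ]
far0 [ 0.7395 -0.2549  0.03  ]
c1 [ 0.4696 -0.2558  0.03  ]
c2 [0.4627 0.2592 0.03  ]
c3 [0.7157 0.2643 0.03  ]
jar top [ 0.3521 -0.1988  0.11  ]
jar s [ 0.3531 -0.1989  0.11  ]
mug s [ 0.3604 -0.3048  0.08  ]
can s [ 0.4942 -0.3654  0.15  ]
```

View pics/c4.png

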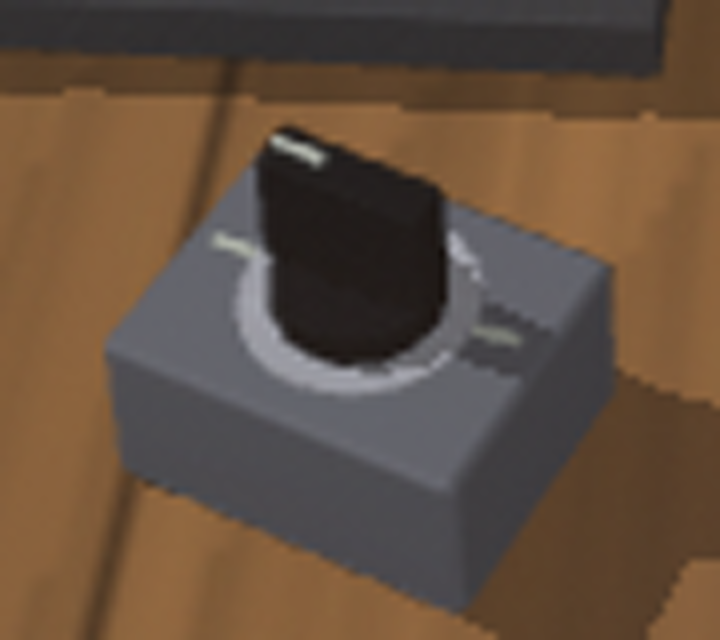

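```bash
cat >>h.py <<'E'
from scipy.spatial.transform import Rotation as Ro
def goal(p,phi,tilt=None):
    """tool down, jaw axis z=(cos phi,sin phi,0)"""
    z=np.array([np.cos(phi),np.sin(phi),0]);y=np.array([0,0,-1.]);x=np.cross(y,z)
    return np.array(p,float),Ro.from_matrix(np.c_[x,y,z])
def delta(p,phi,base=None):
    s=r.get_state()
    p0,R0=(s["tool_pos"],Ro.from_quat(s["eef_rot"])) if base is None else base
    pg,Rg=goal(p,phi)
    d=R0.inv().apply(pg-p0); w=(R0.inv()*Rg).as_rotvec()/(np.pi/4)
    print("d",d.round(4),"w",w.round(4))
def where():
    s=r.get_state();R=Ro.from_quat(s["eef_rot"]).as_matrix()
    print("t",round(float(s["clock"]),2),"tcp",s["tool_pos"].round(4),"grasp",(s["tool_pos"]+.147*R[:,1]).round(4),"phi",round(float(np.arctan2(R[1,2],R[0,2])),3),"q",s["q"].round(2),"F",s["contact_force"].round(1),"M",s["moment"].round(2),"op",round(float(s["opening"])*88,1))
    print(R.round(3).tolist())
E
python3 - <<'E'
from h import *
where()
c=r.get_calibration("wrist");print(-c["R"].T@c["t"])
D=lambda u,v:(u/8+180,v/8+285)
b=r.get_calibration("side");a=r.get_calibration("scene")
for n,p,z in[("kn far",(275,137),.095),("kn near",(430,207),.095),("tick1",(232,243),.05),("tick2",(495,335),.05),("boxc1",(107,348),.05),("boxc2",(460,490),.05),("boxc3",(612,268),.05)]:print(n,ray(b,*D(*p),z).round(4))
C=lambda u,v:(u/6+370,v/6+210)
for n,p,z in[("kn near",(258,97),.095),("box",(100,250),.05),("box",(275,318),.05),("box",(342,158),.05),("box",(170,92),.05),("tick",(198,260),.05),]:print(n,ray(a,*C(*p),z).round(4))
delta((.5,.02,.40),np.pi/2)
delta((.5,.02,.40),-np.pi/2)
E
```

```text
t 0.15 tcp [ 0.2739 -0.5615  0.4041] grasp [ 0.2738 -0.5614  0.2571] phi -1.117 q [ 1.15  0.69 -0.19  1.57  0.16  0.9  -0.22] F [0.7 0.2 0.1] M [-0.03 -0.03 -0.03] op 88.2
[[-0.899, -0.001, 0.438], [-0.438, 0.001, -0.899], [0.0, -1.0, -0.001]]
[ 0.33287325 -0.53288218  0.38342983]
kn far [0.5443 0.3614 0.095 ]
kn near [0.5043 0.3808 0.095 ]
tick1 [0.5593 0.3556 0.05  ]
tick2 [0.4909 0.3799 0.05  ]
boxc1 [0.5835 0.3905 0.05  ]
boxc2 [0.4933 0.4262 0.05  ]
boxc3 [0.4648 0.3569 0.05  ]
kn near [0.5097 0.3769 0.095 ]
box [0.5609 0.3171 0.05  ]
box [0.588  0.3857 0.05  ]
box [0.5015 0.4234 0.05  ]
box [0.4719 0.3531 0.05  ]
tick [0.5619 0.3571 0.05  ]
d [-0.4582  0.0047 -0.4235] w [ 7.0000e-04 -3.4221e+00 -2.3000e-03]
d [-0.4582  0.0047 -0.4235] w [1.700e-03 5.779e-01 5.000e-04]
```

Request:
{"api": "arm_command", "payload": {"deltas": [{"dx":-0.035,"dz":-0.034,"wy":0.19},{"dx":-0.07,"dz":-0.068,"wy":0.38},{"dx":-0.105,"dz":-0.1,"wy":0.578},{"dx":-0.14,"dz":-0.134,"wy":0.578},{"dx":-0.175,"dz":-0.168,"wy":0.578}], "claw": 1}}

```text
invalid input at $.deltas[0]: expected keys dx, dy, dz, wx, wy, wz
```

```bash
python3 - <<'E'
from h import *
where();delta((.5,.02,.40),-np.pi/2)
E
```

```text
t 0.15 tcp [ 0.2739 -0.5615  0.4041] grasp [ 0.2738 -0.5614  0.2571] phi -1.117 q [ 1.15  0.69 -0.19  1.57  0.16  0.9  -0.22] F [0.7 0.2 0.1] M [-0.03 -0.03 -0.03] op 88.2
[[-0.899, -0.001, 0.438], [-0.438, 0.001, -0.899], [0.0, -1.0, -0.001]]
d [-0.4582  0.0047 -0.4235] w [1.700e-03 5.779e-01 5.000e-04]
```

Request:
{"api": "arm_command", "payload": {"deltas": [{"dx":-0.035,"dy":0,"dz":-0.034,"wx":0,"wy":0.19,"wz":0},{"dx":-0.07,"dy":0,"dz":-0.068,"wx":0,"wy":0.38,"wz":0},{"dx":-0.105,"dy":0,"dz":-0.1,"wx":0,"wy":0.578,"wz":0},{"dx":-0.14,"dy":0,"dz":-0.134,"wx":0,"wy":0.578,"wz":0},{"dx":-0.175,"dy":0,"dz":-0.168,"wx":0,"wy":0.578,"wz":0}], "claw": 1}}

```text
clock: 0.65
tool_pos: [0.358, -0.3321, 0.4047]
eef_rot: [-0.0, -0.707, 0.707, 0.0]
contact_force: [2.1, -0.6, -0.6]
opening: 1.001
```

```bash
python3 - <<'E'
from h import *
where();delta((.5,.02,.40),-np.pi/2)
E
```

```text
t 0.65 tcp [ 0.358  -0.3321  0.4047] grasp [ 0.358  -0.3321  0.2577] phi -1.571 q [ 0.68  0.51 -0.05  1.97  0.04  0.66 -0.96] F [ 2.1 -0.6 -0.6] M [ 0.07 -0.07 -0.02] op 88.1
[[-1.0, 0.0, -0.001], [0.001, -0.0, -1.0], [-0.0, -1.0, 0.0]]
d [-0.1418  0.0047 -0.3522] w [-0.     -0.0007 -0.    ]
```

Request:
{"api": "arm_command", "payload": {"deltas": [{"dx":-0.02,"dy":0,"dz":-0.045,"wx":0,"wy":0,"wz":0},{"dx":-0.04,"dy":0,"dz":-0.09,"wx":0,"wy":0,"wz":0},{"dx":-0.06,"dy":0,"dz":-0.135,"wx":0,"wy":0,"wz":0},{"dx":-0.08,"dy":0,"dz":-0.18,"wx":0,"wy":0,"wz":0},{"dx":-0.1,"dy":0,"dz":-0.225,"wx":0,"wy":0,"wz":0}]}}

```text
clock: 1.15
tool_pos: [0.4581, -0.1071, 0.4047]
eef_rot: [-0.0, -0.707, 0.707, 0.0]
contact_force: [0.1, 0.1, -0.5]
opening: 1.003
```

Request:
{"api": "arm_command", "payload": {"deltas": [{"dx":-0.02,"dy":0,"dz":-0.04,"wx":0,"wy":0,"wz":0},{"dx":-0.04,"dy":0,"dz":-0.08,"wx":0,"wy":0,"wz":0},{"dx":-0.04,"dy":0,"dz":-0.13,"wx":0,"wy":0,"wz":0},{"dx":-0.04,"dy":0,"dz":-0.13,"wx":0,"wy":0,"wz":0},{"dx":-0.04,"dy":0,"dz":-0.13,"wx":0,"wy":0,"wz":0}]}}

```text
clock: 1.65
tool_pos: [0.4975, 0.0224, 0.4045]
eef_rot: [0.002, -0.707, 0.707, -0.001]
contact_force: [-1.1, -1.7, 0.1]
opening: 0.997
```

```bash
python3 - <<'E'
from h import *
where()
import pickle
c=r.get_calibration("wrist");im=r.snapshot("wrist");cv2.imwrite("pics/w1.png",im[:,:,::-1]);pickle.dump(c,open("w1.pkl","wb"))
print(-c["R"].T@c["t"])
E
```

```text
t 1.65 tcp [0.4975 0.0224 0.4045] grasp [0.4974 0.0224 0.2575] phi -1.567 q [-0.14  0.52  0.01  1.95 -0.01  0.67 -1.7 ] F [-1.1 -1.7  0.1] M [-0.02 -0.03  0.  ] op 87.7
[[-1.0, -0.001, 0.004], [-0.004, -0.0, -1.0], [0.001, -1.0, 0.0]]
[0.56309971 0.02272021 0.38374787]
```

View pics/w1.png

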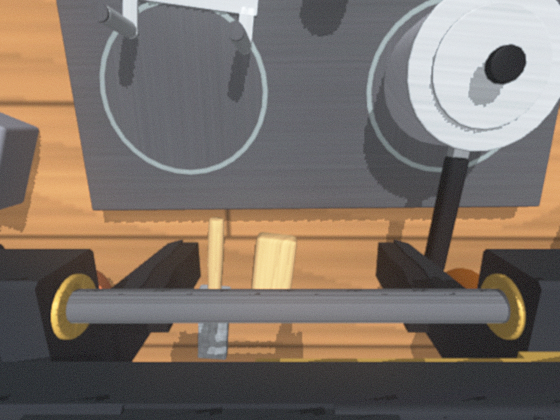

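```bash
python3 - <<'E'
from h import *
crop("pics/w1.png","pics/c5.png",90,0,190,190,4)
crop("pics/w1.png","pics/c6.png",360,0,200,290,2.7)
E
```

```text
(no output)
```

View pics/c5.png

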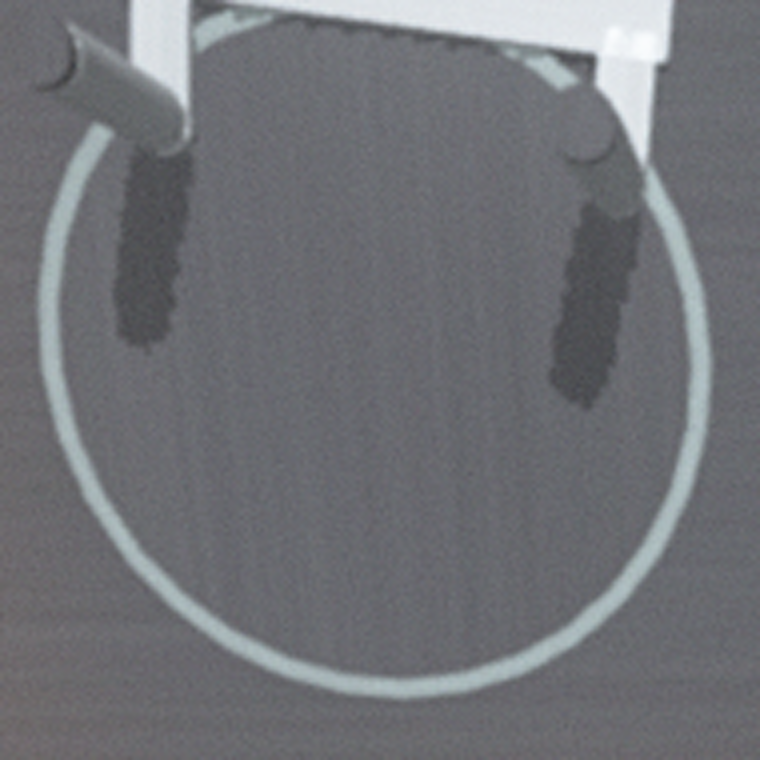

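View pics/c6.png

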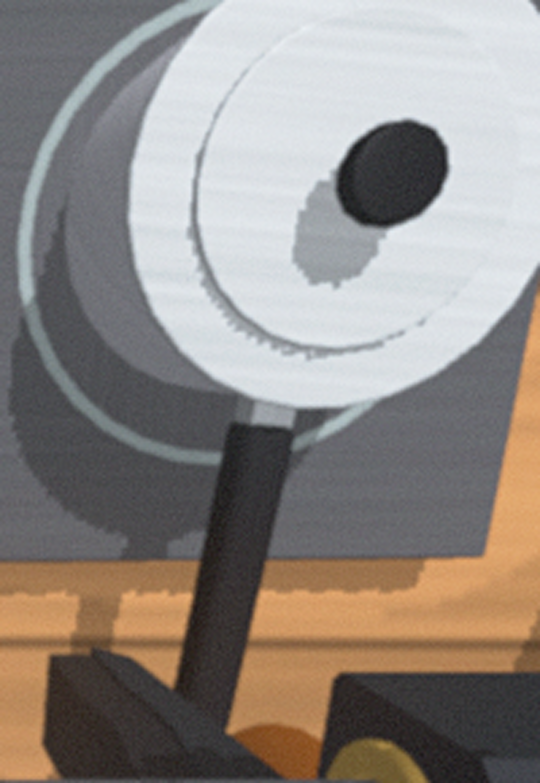

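```bash
python3 - <<'E'
from h import *
import pickle
c=pickle.load(open("w1.pkl","rb"))
S=lambda u,v:(u/4+90,v/4)
T=lambda u,v:(u/2.7+360,v/2.7)
def P(n,uv,z):
    p=ray(c,*uv,z);print(n,p.round(4));return p
lt=P("L top",S(50,60),.087);rt=P("R top",S(588,130),.087)
lf=P("L foot",S(163,130),.03);rf=P("R foot",S(613,191),.03)
P("strap",S(200,0),.033);P("strap",S(665,62),.033)
for a,b in((lt,rt),(lf,rf)):
    d=(a-b)[:2];L=np.hypot(*d);d/=L;x=np.array([d[1],-d[0]]);print("len",L,"yaw",np.degrees(np.arctan2(x[1],x[0])),"guard",(a+b)[:2]/2-.0454*x)
P("lidknob",T(392,172),.124)
print("handle")
P("end?",T(205,710),.094);P("root",T(262,428),.094);P("cr",T(234,570),.094)
P("lid left",T(130,205),.1);P("lid bottom",T(300,408),.1)
e=[]
for n,p in dict(l=(42,310),r=(700,370),b=(400,688)).items():P(n,S(*p),.03)
P("hob corner",T(485,555),.03); P("hobL",(93,210),.03)
E
```

```text
L top [0.65   0.1773 0.087 ]
R top [0.6372 0.0656 0.087 ]
L foot [0.651  0.1808 0.03  ]
R foot [0.6374 0.068  0.03  ]
strap [0.6789 0.1669 0.033 ]
strap [0.6658 0.0539 0.033 ]
len 0.11238181034277091 yaw -6.53957965134525 guard [0.59845484 0.12661702]
len 0.11361764680913124 yaw -6.895531173890511 guard [0.59913259 0.12987554]
lidknob [ 0.6073 -0.1419  0.124 ]
handle
end? [ 0.4297 -0.1248  0.094 ]
root [ 0.5327 -0.1314  0.094 ]
cr [ 0.4831 -0.1285  0.094 ]
lid left [ 0.6017 -0.0778  0.1   ]
lid bottom [ 0.5399 -0.1397  0.1   ]
l [0.6086 0.2175 0.03  ]
r [0.5944 0.0465 0.03  ]
b [0.51   0.1319 0.03  ]
hob corner [ 0.4724 -0.2682  0.03  ]
hobL [0.4655 0.2473 0.03  ]
```

Request:
{"api": "arm_command", "payload": {"deltas": [{"dx":-0.004,"dy":0.02,"dz":0.04,"wx":0,"wy":0.05,"wz":0},{"dx":-0.008,"dy":0.04,"dz":0.08,"wx":0,"wy":0.094,"wz":0},{"dx":-0.0135,"dy":0.06,"dz":0.12,"wx":0,"wy":0.094,"wz":0},{"dx":-0.0135,"dy":0.07,"dz":0.153,"wx":0,"wy":0.094,"wz":0},{"dx":-0.0135,"dy":0.07,"dz":0.153,"wx":0,"wy":0.094,"wz":0}]}}

```text
clock: 2.2
tool_pos: [0.5091, -0.1401, 0.3334]
eef_rot: [-0.03, -0.705, 0.708, 0.032]
contact_force: [0.4, -0.3, -0.2]
opening: 1.0
```

```bash
python3 - <<'E'
from h import *
where();delta((.511,-.131,.232),-1.641)
c=r.get_calibration("wrist");im=r.snapshot("wrist");cv2.imwrite("pics/w2.png",im[:,:,::-1])
for x in(.533,.511,.49,.46): print(proj(c,(x,-.1375+.0698*(.606-x),.094)))
E
```

```text
t 2.2 tcp [ 0.5091 -0.1401  0.3334] grasp [ 0.5086 -0.1408  0.1864] phi -1.658 q [ 0.18  0.67  0.    1.93  0.01  0.54 -1.48] F [ 0.4 -0.3 -0.2] M [0.04 0.07 0.01] op 88.0
[[-0.996, -0.003, -0.087], [0.087, -0.005, -0.996], [0.003, -1.0, 0.005]]
d [-0.0014  0.1013 -0.0098] w [-0.0061 -0.0215  0.0039]
(np.float64(272.09985637504366), np.float64(185.2649815112567))
(np.float64(273.04042510633036), np.float64(215.48879888498033))
(np.float64(273.89542406947174), np.float64(242.9629553789555))
(np.float64(275.0499890460274), np.float64(280.06323294164076))
```

View pics/w2.png

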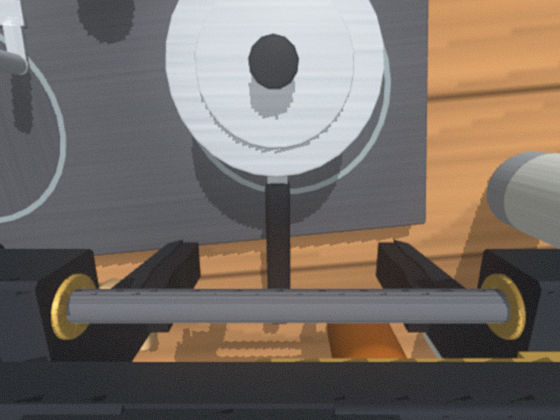

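Request:
{"api": "arm_command", "payload": {"deltas": [{"dx":0,"dy":0.02,"dz":0.003,"wx":0,"wy":0,"wz":0},{"dx":0,"dy":0.04,"dz":0.003,"wx":0,"wy":0,"wz":0},{"dx":0,"dy":0.05,"dz":0.003,"wx":0,"wy":0,"wz":0},{"dx":0,"dy":0.05,"dz":0.003,"wx":0,"wy":0,"wz":0},{"dx":0,"dy":0.05,"dz":0.003,"wx":0,"wy":0,"wz":0}]}}

```text
clock: 2.75
tool_pos: [0.5111, -0.1349, 0.2852]
eef_rot: [-0.026, -0.707, 0.707, 0.026]
contact_force: [1.1, -0.5, 0.2]
opening: 1.002
```

```bash
python3 - <<'E'
from h import *
where();delta((.511,-.131,.232),-1.641)
c=r.get_calibration("wrist");im=r.snapshot("wrist");cv2.imwrite("pics/w3.png",im[:,:,::-1])
for x in(.533,.511,.49,.46): print(proj(c,(x,-.1375+.0698*(.606-x),.094)))
E
```

```text
t 2.75 tcp [ 0.5111 -0.1349  0.2852] grasp [ 0.5112 -0.1349  0.1382] phi -1.645 q [ 0.17  0.75 -0.01  1.97  0.01  0.43 -1.48] F [ 1.1 -0.5  0.2] M [ 0.06  0.   -0.09] op 88.2
[[-0.997, 0.001, -0.074], [0.074, -0.0, -0.997], [-0.001, -1.0, -0.0]]
d [ 0.0004  0.0532 -0.0039] w [ 0.     -0.0046 -0.0007]
(np.float64(280.32277447712625), np.float64(205.64216448153772))
(np.float64(280.72972886651786), np.float64(242.89407700476178))
(np.float64(281.095433996752), np.float64(276.37010251499174))
(np.float64(281.5830035735792), np.float64(321.0013921592766))
```

View pics/w3.png

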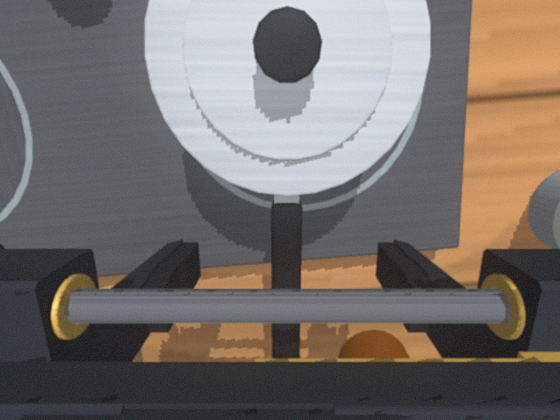

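Request:
{"api": "arm_command", "payload": {"deltas": [{"dx":0,"dy":0.015,"dz":0,"wx":0,"wy":0,"wz":0},{"dx":0,"dy":0.03,"dz":0,"wx":0,"wy":0,"wz":0},{"dx":0,"dy":0.045,"dz":0,"wx":0,"wy":0,"wz":0},{"dx":0,"dy":0.053,"dz":0,"wx":0,"wy":0,"wz":0},{"dx":0,"dy":0.053,"dz":0,"wx":0,"wy":0,"wz":0}]}}

```text
clock: 3.3
tool_pos: [0.5109, -0.135, 0.2315]
eef_rot: [0.026, 0.707, -0.707, -0.026]
contact_force: [0.6, 0.2, 0.1]
opening: 1.002
```

Request:
{"api": "arm_command", "payload": {"deltas": [{"dx":0,"dy":0,"dz":0,"wx":0,"wy":0,"wz":0},{"dx":0,"dy":0,"dz":0,"wx":0,"wy":0,"wz":0},{"dx":0,"dy":0,"dz":0,"wx":0,"wy":0,"wz":0},{"dx":0,"dy":0,"dz":0,"wx":0,"wy":0,"wz":0},{"dx":0,"dy":0,"dz":0,"wx":0,"wy":0,"wz":0}], "claw": -0.8, "grip_force": 20}}

```text
clock: 3.8
tool_pos: [0.511, -0.1351, 0.232]
eef_rot: [-0.026, -0.707, 0.707, 0.026]
contact_force: [-0.9, 0.9, 0.8]
opening: 0.568
```

```bash
python3 - <<'E'
from h import *
where()
E
```

```text
t 3.8 tcp [ 0.511  -0.1351  0.232 ] grasp [ 0.5111 -0.1351  0.085 ] phi -1.645 q [ 0.17  0.85 -0.    1.99  0.01  0.31 -1.48] F [-0.9  0.9  0.8] M [ 0.04 -0.    0.03] op 50.0
[[-0.997, 0.0, -0.074], [0.074, -0.0, -0.997], [-0.0, -1.0, 0.0]]
```

Still closing; wait another call at higher grip.

Request:
{"api": "arm_command", "payload": {"deltas": [{"dx":0,"dy":0,"dz":0,"wx":0,"wy":0,"wz":0},{"dx":0,"dy":0,"dz":0,"wx":0,"wy":0,"wz":0},{"dx":0,"dy":0,"dz":0,"wx":0,"wy":0,"wz":0},{"dx":0,"dy":0,"dz":0,"wx":0,"wy":0,"wz":0},{"dx":0,"dy":0,"dz":0,"wx":0,"wy":0,"wz":0}], "claw": -1, "grip_force": 50}}

```text
clock: 4.3
tool_pos: [0.5109, -0.1349, 0.2317]
eef_rot: [0.026, 0.707, -0.707, -0.026]
contact_force: [-0.1, 0.4, 1.1]
opening: 0.195
```

```bash
python3 - <<'E'
from h import *
where()
E
```

```text
t 4.3 tcp [ 0.5109 -0.1349  0.2317] grasp [ 0.5109 -0.1349  0.0847] phi -1.645 q [ 0.17  0.85 -0.    1.99  0.01  0.31 -1.48] F [-0.1  0.4  1.1] M [0.14 0.   0.01] op 17.2
[[-0.997, -0.0, -0.074], [0.074, 0.0, -0.997], [0.0, -1.0, -0.0]]
```

Request:
{"api": "arm_command", "payload": {"deltas": [{"dx":0.005,"dy":0,"dz":0,"wx":0,"wy":0,"wz":0},{"dx":0.015,"dy":0,"dz":0,"wx":0,"wy":0,"wz":0},{"dx":0.027,"dy":0,"dz":0,"wx":0,"wy":0,"wz":0},{"dx":0.04,"dy":0,"dz":0,"wx":0,"wy":0,"wz":0},{"dx":0.05,"dy":0,"dz":0,"wx":0,"wy":0,"wz":0}]}}

```text
clock: 4.8
tool_pos: [0.4599, -0.1313, 0.2317]
eef_rot: [-0.026, -0.707, 0.707, 0.026]
contact_force: [1.4, -0.8, -3.3]
opening: 0.194
```

```bash
python3 - <<'E'
from h import *
where()
E
```

```text
t 4.8 tcp [ 0.4599 -0.1313  0.2317] grasp [ 0.4599 -0.1313  0.0847] phi -1.645 q [ 0.18  0.82 -0.    2.13  0.02  0.19 -1.48] F [ 1.4 -0.8 -3.3] M [ 0.02 -0.46  0.  ] op 17.1
[[-0.997, -0.0, -0.074], [0.074, -0.0, -0.997], [0.0, -1.0, 0.0]]
```

Request:
{"api": "arm_command", "payload": {"deltas": [{"dx":0.0004,"dy":0,"dz":-0.005,"wx":0,"wy":0,"wz":0},{"dx":0.0011,"dy":0,"dz":-0.015,"wx":0,"wy":0,"wz":0},{"dx":0.0018,"dy":0,"dz":-0.025,"wx":0,"wy":0,"wz":0},{"dx":0.0026,"dy":0,"dz":-0.035,"wx":0,"wy":0,"wz":0},{"dx":0.0033,"dy":0,"dz":-0.045,"wx":0,"wy":0,"wz":0}]}}

```text
clock: 5.3
tool_pos: [0.4613, -0.0852, 0.2317]
eef_rot: [-0.026, -0.707, 0.707, 0.026]
contact_force: [-0.5, -2.6, -2.0]
opening: 0.192
```

```bash
python3 - <<'E'
from h import *
where()
cv2.imwrite("pics/s4.png",r.snapshot("scene")[:,:,::-1]);cv2.imwrite("pics/w4.png",r.snapshot("wrist")[:,:,::-1])
crop("pics/s4.png","pics/s4c.png",140,130,230,170,3.4)
E
```

```text
t 5.3 tcp [ 0.4613 -0.0852  0.2317] grasp [ 0.4614 -0.0852  0.0847] phi -1.645 q [ 0.08  0.82  0.    2.16 -0.02  0.16 -1.54] F [-0.5 -2.6 -2. ] M [-0.56  0.   -0.37] op 16.9
[[-0.997, 0.0, -0.074], [0.074, -0.0, -0.997], [-0.0, -1.0, 0.0]]
```

View pics/s4c.png

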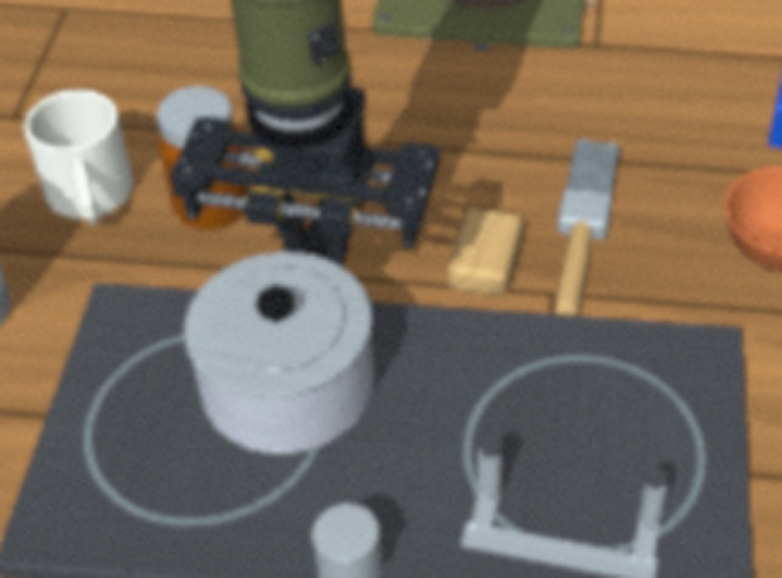

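View pics/w4.png

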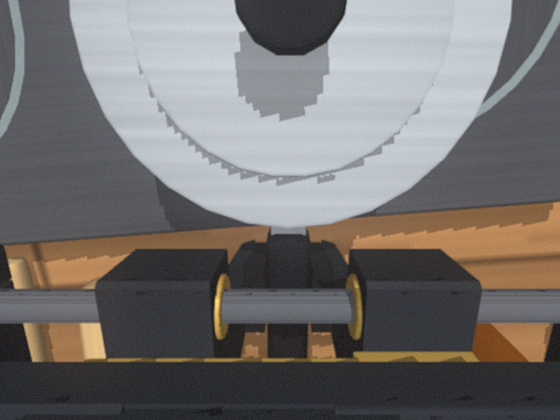

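Request:
{"api": "arm_command", "payload": {"deltas": [{"dx":0.001,"dy":0,"dz":-0.013,"wx":0,"wy":0,"wz":0},{"dx":0.002,"dy":0,"dz":-0.03,"wx":0,"wy":0,"wz":0},{"dx":0.0038,"dy":0,"dz":-0.05,"wx":0,"wy":0,"wz":0},{"dx":0.0055,"dy":0,"dz":-0.07,"wx":0,"wy":0,"wz":0},{"dx":0.007,"dy":0,"dz":-0.09,"wx":0,"wy":0,"wz":0}]}}

```text
clock: 5.9
tool_pos: [0.4605, 0.0049, 0.2317]
eef_rot: [-0.026, -0.706, 0.707, 0.027]
contact_force: [0.4, -3.5, -2.9]
opening: 0.196
```

Request:
{"api": "arm_command", "payload": {"deltas": [{"dx":0.0015,"dy":0,"dz":-0.02,"wx":0,"wy":0,"wz":0},{"dx":0.003,"dy":0,"dz":-0.04,"wx":0,"wy":0,"wz":0},{"dx":0.0045,"dy":0,"dz":-0.06,"wx":0,"wy":0,"wz":0},{"dx":0.006,"dy":0,"dz":-0.08,"wx":0,"wy":0,"wz":0},{"dx":0.0075,"dy":0,"dz":-0.1,"wx":0,"wy":0,"wz":0}]}}

```text
clock: 6.4
tool_pos: [0.4601, 0.105, 0.2317]
eef_rot: [-0.026, -0.706, 0.707, 0.027]
contact_force: [1.3, -3.2, -2.6]
opening: 0.198
```

```bash
python3 - <<'E'
from h import *
where()
c=r.get_calibration("wrist")
import pickle;pickle.dump(c,open("w5.pkl","wb"))
cv2.imwrite("pics/w5.png",r.snapshot("wrist")[:,:,::-1])
E
```

```text
t 6.4 tcp [0.4601 0.105  0.2317] grasp [0.46   0.1049 0.0847] phi -1.646 q [-0.35  0.82  0.05  2.15 -0.19  0.17 -1.77] F [ 1.3 -3.2 -2.6] M [-0.66 -0.03 -0.39] op 17.4
[[-0.997, -0.001, -0.075], [0.075, -0.001, -0.997], [0.001, -1.0, 0.001]]
```

View pics/w5.png

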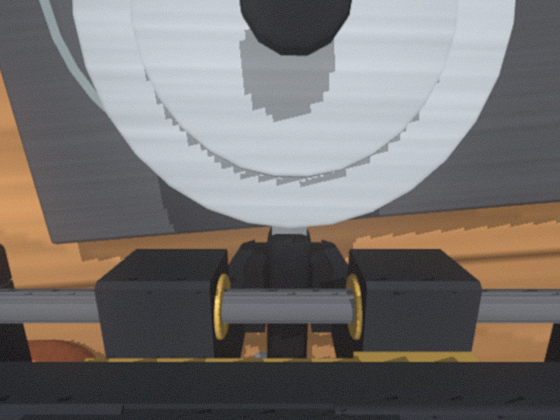

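```bash
python3 - <<'E'
from h import *
import pickle
c=pickle.load(open("w5.pkl","rb"))
im=cv2.imread("pics/w5.png")
print(ray(c,296,0,.129),ray(c,296,15,.129),ray(c,296,54,.124))
print(ray(c,295,224,.1),ray(c,75,20,.1),ray(c,515,10,.1))
E
```

```text
[0.55249601 0.09606343 0.129     ] [0.54945519 0.09627396 0.129     ] [0.54219016 0.09664234 0.124     ]
[0.48971131 0.0999975  0.1       ] [0.56171771 0.1639183  0.1       ] [0.55417663 0.02685928 0.1       ]
```

Request:
{"api": "arm_command", "payload": {"deltas": [{"dx":0.001,"dy":0,"dz":-0.013,"wx":0,"wy":0,"wz":0},{"dx":0.002,"dy":0,"dz":-0.025,"wx":0,"wy":0,"wz":0},{"dx":0.0027,"dy":0,"dz":-0.035,"wx":0,"wy":0,"wz":0},{"dx":0.0027,"dy":0,"dz":-0.037,"wx":0,"wy":0,"wz":0},{"dx":0.0027,"dy":0,"dz":-0.037,"wx":0,"wy":0,"wz":0}]}}

```text
clock: 6.95
tool_pos: [0.4606, 0.1421, 0.2317]
eef_rot: [0.026, 0.707, -0.706, -0.026]
contact_force: [-0.9, 0.0, -0.6]
opening: 0.198
```

```bash
python3 - <<'E'
from h import *
where()
cv2.imwrite("pics/s5.png",r.snapshot("scene")[:,:,::-1]);cv2.imwrite("pics/d5.png",r.snapshot("side")[:,:,::-1])
crop("pics/s5.png","pics/s5c.png",250,180,130,130,5)
crop("pics/d5.png","pics/d5c.png",140,180,160,120,5)
E
```

```text
t 6.95 tcp [0.4606 0.1421 0.2317] grasp [0.4606 0.1422 0.0847] phi -1.643 q [-0.43  0.83  0.06  2.13 -0.22  0.2  -1.82] F [-0.9  0.  -0.6] M [ 0.04  0.14 -0.22] op 17.4
[[-0.997, -0.0, -0.072], [0.072, 0.001, -0.997], [0.0, -1.0, -0.001]]
```

View pics/s5c.png

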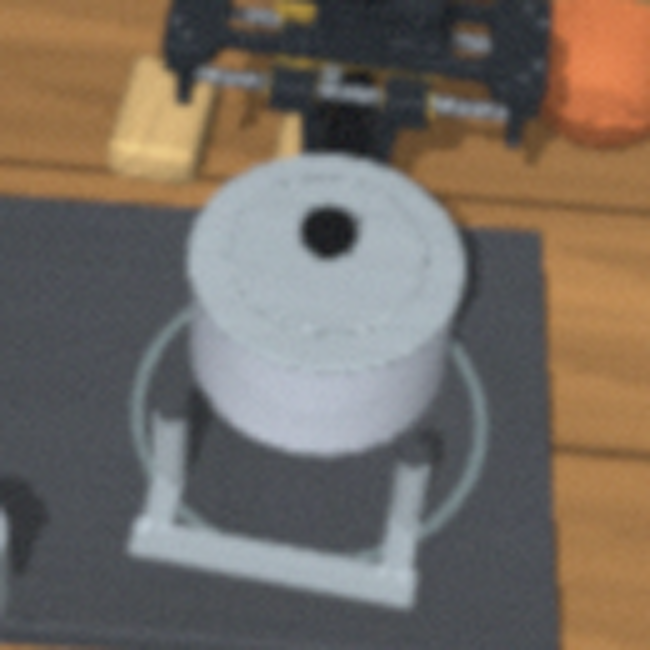

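View pics/d5c.png

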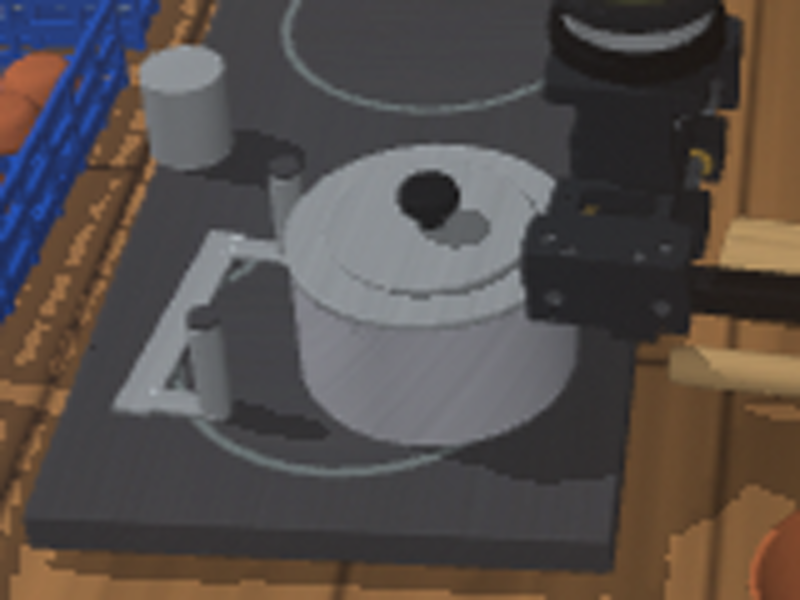

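Request:
{"api": "arm_command", "payload": {"deltas": [{"dx":-0.006,"dy":0,"dz":0,"wx":0,"wy":0,"wz":0},{"dx":-0.014,"dy":0,"dz":0,"wx":0,"wy":0,"wz":0},{"dx":-0.022,"dy":0,"dz":0,"wx":0,"wy":0,"wz":0},{"dx":-0.029,"dy":0,"dz":0,"wx":0,"wy":0,"wz":0},{"dx":-0.034,"dy":0,"dz":0,"wx":0,"wy":0,"wz":0}]}}

```text
clock: 7.55
tool_pos: [0.4927, 0.139, 0.2317]
eef_rot: [-0.023, -0.707, 0.707, 0.028]
contact_force: [-7.5, 1.1, 6.3]
opening: 0.196
```

Request:
{"api": "arm_command", "payload": {"deltas": [{"dx":-0.001,"dy":0,"dz":0,"wx":0,"wy":0,"wz":0},{"dx":-0.002,"dy":0,"dz":0,"wx":0,"wy":0,"wz":0},{"dx":-0.003,"dy":0,"dz":0,"wx":0,"wy":0,"wz":0},{"dx":-0.004,"dy":0,"dz":0,"wx":0,"wy":0,"wz":0},{"dx":-0.005,"dy":0,"dz":0,"wx":0,"wy":0,"wz":0}]}}

```text
clock: 8.05
tool_pos: [0.4969, 0.1387, 0.2317]
eef_rot: [-0.023, -0.706, 0.707, 0.028]
contact_force: [-8.2, 0.4, 6.1]
opening: 0.192
```

```bash
python3 - <<'E'
from h import *
where()
cv2.imwrite("pics/s6.png",r.snapshot("scene")[:,:,::-1]);cv2.imwrite("pics/d6.png",r.snapshot("side")[:,:,::-1])
crop("pics/s6.png","pics/s6c.png",250,180,130,130,5)
crop("pics/d6.png","pics/d6c.png",140,180,160,120,5)
E
```

```text
t 8.05 tcp [0.4969 0.1387 0.2317] grasp [0.4957 0.1387 0.0847] phi -1.643 q [-0.41  0.84  0.07  2.02 -0.21  0.29 -1.8 ] F [-8.2  0.4  6.1] M [ 0.2   1.47 -0.  ] op 16.9
[[-0.997, -0.008, -0.072], [0.072, -0.0, -0.997], [0.008, -1.0, 0.001]]
```

View pics/s6c.png

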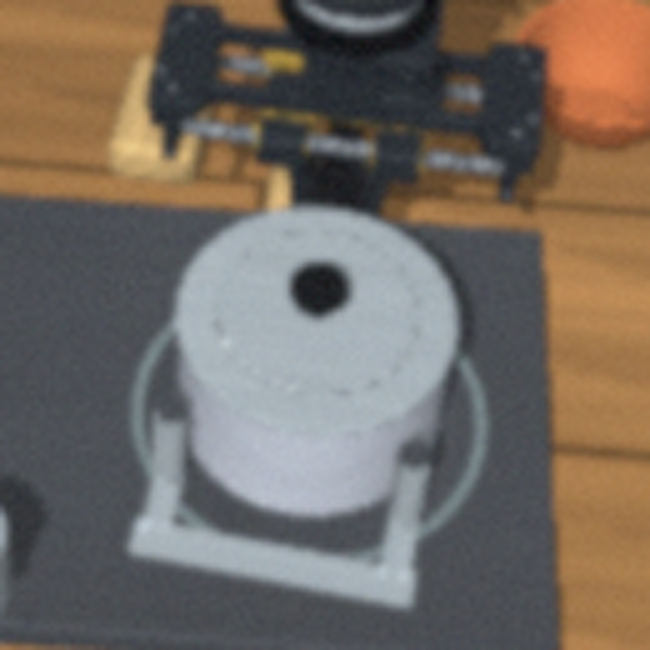

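View pics/d6c.png

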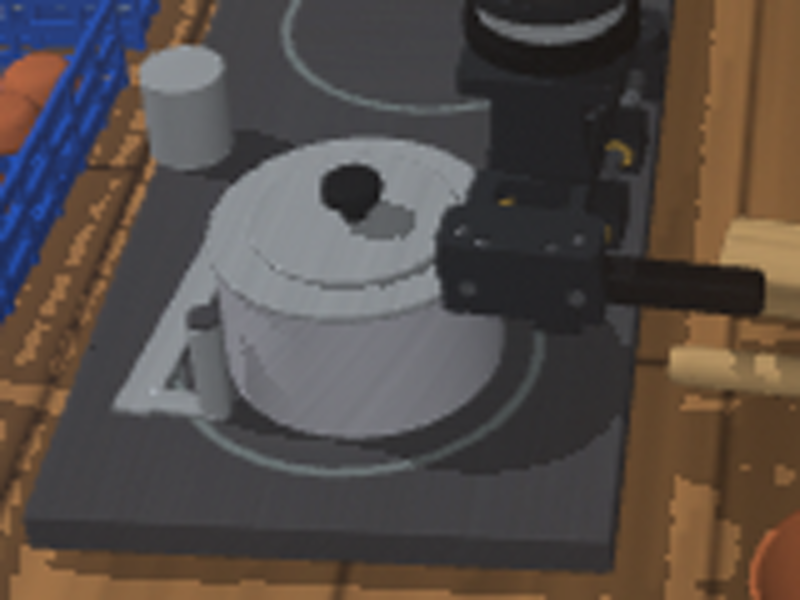

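Request:
{"api": "arm_command", "payload": {"deltas": [{"dx":-0.001,"dy":0,"dz":0,"wx":0,"wy":0,"wz":0},{"dx":-0.002,"dy":0,"dz":0,"wx":0,"wy":0,"wz":0},{"dx":-0.003,"dy":0,"dz":0,"wx":0,"wy":0,"wz":0},{"dx":-0.004,"dy":0,"dz":0,"wx":0,"wy":0,"wz":0},{"dx":-0.005,"dy":0,"dz":0,"wx":0,"wy":0,"wz":0}]}}

```text
clock: 8.65
tool_pos: [0.5018, 0.1383, 0.2317]
eef_rot: [-0.022, -0.706, 0.707, 0.028]
contact_force: [-8.0, -0.0, 6.4]
opening: 0.197
```

Request:
{"api": "arm_command", "payload": {"deltas": [{"dx":-0.0005,"dy":0,"dz":0,"wx":0,"wy":0,"wz":0},{"dx":-0.001,"dy":0,"dz":0,"wx":0,"wy":0,"wz":0},{"dx":-0.0015,"dy":0,"dz":0,"wx":0,"wy":0,"wz":0},{"dx":-0.002,"dy":0,"dz":0,"wx":0,"wy":0,"wz":0},{"dx":-0.002,"dy":0,"dz":0,"wx":0,"wy":0,"wz":0}]}}

```text
clock: 9.15
tool_pos: [0.5039, 0.1382, 0.2316]
eef_rot: [-0.023, -0.707, 0.707, 0.028]
contact_force: [-7.6, 0.1, 6.0]
opening: 0.197
```

```bash
python3 - <<'E'
from h import *
where()
E
```

```text
t 9.15 tcp [0.5039 0.1382 0.2316] grasp [0.5027 0.1382 0.0846] phi -1.643 q [-0.4   0.85  0.08  2.   -0.2   0.31 -1.8 ] F [-7.6  0.1  6. ] M [ 0.18  1.44 -0.  ] op 17.4
[[-0.997, -0.008, -0.072], [0.072, -0.0, -0.997], [0.008, -1.0, 0.001]]
```

Request:
{"api": "arm_command", "payload": {"deltas": [{"dx":-0.0005,"dy":0,"dz":0,"wx":0,"wy":0,"wz":0},{"dx":-0.001,"dy":0,"dz":0,"wx":0,"wy":0,"wz":0},{"dx":-0.0015,"dy":0,"dz":0,"wx":0,"wy":0,"wz":0},{"dx":-0.002,"dy":0,"dz":0,"wx":0,"wy":0,"wz":0},{"dx":-0.002,"dy":0,"dz":0,"wx":0,"wy":0,"wz":0}]}}

```text
clock: 9.65
tool_pos: [0.5052, 0.1381, 0.2317]
eef_rot: [-0.022, -0.706, 0.707, 0.029]
contact_force: [-9.1, 0.6, 8.2]
opening: 0.198
```

```bash
python3 - <<'E'
from h import *
where()
cv2.imwrite("pics/d7.png",r.snapshot("side")[:,:,::-1])
crop("pics/d7.png","pics/d7c.png",150,190,110,90,7)
E
```

```text
t 9.65 tcp [0.5052 0.1381 0.2317] grasp [0.5038 0.1381 0.0847] phi -1.643 q [-0.4   0.85  0.08  2.   -0.2   0.31 -1.8 ] F [-9.1  0.6  8.2] M [ 0.19  1.84 -0.01] op 17.4
[[-0.997, -0.01, -0.072], [0.072, -0.0, -0.997], [0.01, -1.0, 0.001]]
```

View pics/d7c.png

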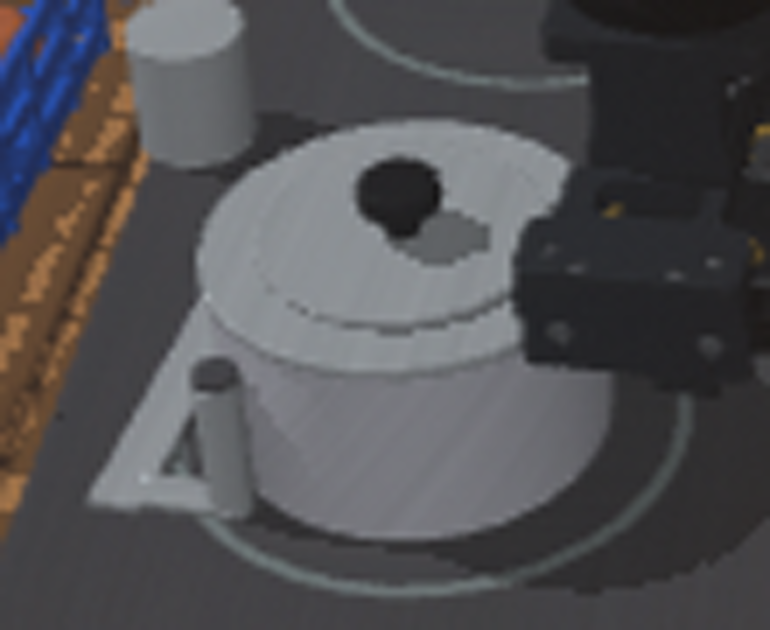

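Request:
{"api": "arm_command", "payload": {"deltas": [{"dx":-0.0004,"dy":0,"dz":0,"wx":0,"wy":0,"wz":0},{"dx":-0.0008,"dy":0,"dz":0,"wx":0,"wy":0,"wz":0},{"dx":-0.0012,"dy":0,"dz":0,"wx":0,"wy":0,"wz":0},{"dx":-0.0015,"dy":0,"dz":0,"wx":0,"wy":0,"wz":0},{"dx":-0.0015,"dy":0,"dz":0,"wx":0,"wy":0,"wz":0}]}}

```text
clock: 10.2
tool_pos: [0.5057, 0.1381, 0.2316]
eef_rot: [-0.021, -0.706, 0.707, 0.03]
contact_force: [-10.7, 0.8, 11.2]
opening: 0.19
```

```bash
python3 - <<'E'
from h import *
where()
E
```

```text
t 10.2 tcp [0.5057 0.1381 0.2316] grasp [0.5038 0.1381 0.0846] phi -1.642 q [-0.4   0.85  0.08  2.   -0.2   0.32 -1.8 ] F [-10.7   0.8  11.2] M [ 0.33  2.26 -0.07] op 16.8
[[-0.997, -0.013, -0.071], [0.071, -0.0, -0.997], [0.013, -1.0, 0.001]]
```

Request:
{"api": "arm_command", "payload": {"deltas": [{"dx":-0.0006,"dy":0,"dz":0,"wx":0,"wy":0,"wz":0},{"dx":-0.0012,"dy":0,"dz":0,"wx":0,"wy":0,"wz":0},{"dx":-0.0018,"dy":0,"dz":0,"wx":0,"wy":0,"wz":0},{"dx":-0.002,"dy":0,"dz":0,"wx":0,"wy":0,"wz":0},{"dx":-0.002,"dy":0,"dz":0,"wx":0,"wy":0,"wz":0}]}}

```text
clock: 10.7
tool_pos: [0.5071, 0.1376, 0.2316]
eef_rot: [-0.02, -0.706, 0.707, 0.031]
contact_force: [-12.6, -0.8, 11.5]
opening: 0.191
```

```bash
python3 - <<'E'
from h import *
where()
cv2.imwrite("pics/s8.png",r.snapshot("scene")[:,:,::-1])
crop("pics/s8.png","pics/s8c.png",265,215,90,90,7)
cv2.imwrite("pics/d8.png",r.snapshot("side")[:,:,::-1])
crop("pics/d8.png","pics/d8c.png",150,190,110,90,7)
E
```

```text
t 10.7 tcp [0.5071 0.1376 0.2316] grasp [0.5049 0.1374 0.0846] phi -1.643 q [-0.4   0.85  0.08  1.99 -0.2   0.32 -1.8 ] F [-12.6  -0.8  11.5] M [ 0.15  2.57 -0.05] op 16.8
[[-0.997, -0.015, -0.072], [0.072, -0.001, -0.997], [0.014, -1.0, 0.002]]
```

View pics/s8c.png

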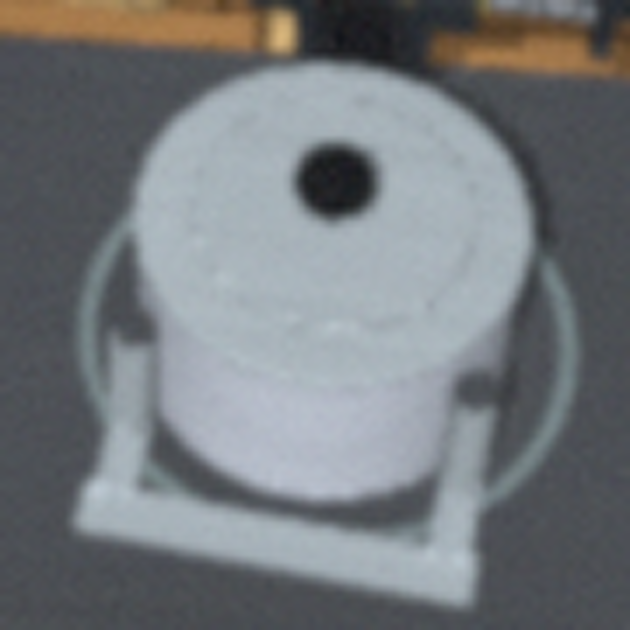

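View pics/d8c.png

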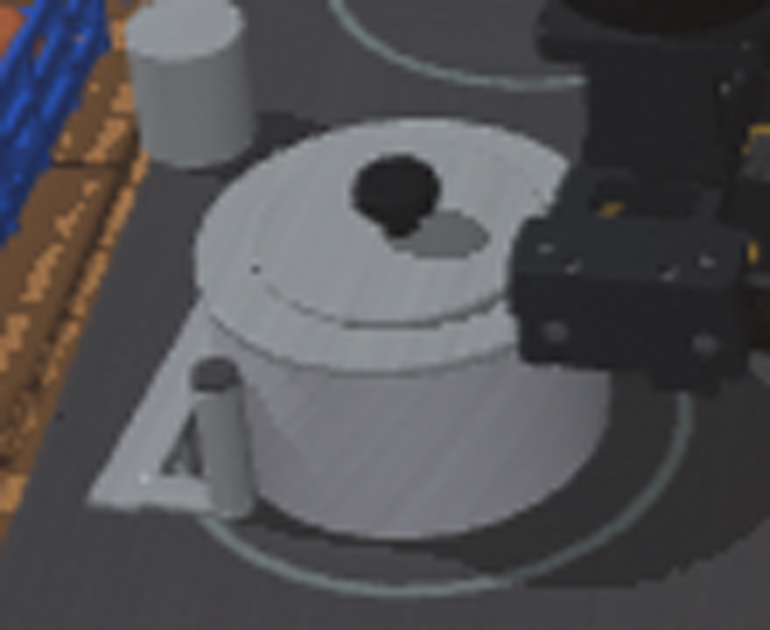

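Request:
{"api": "arm_command", "payload": {"deltas": [{"dx":-0.0004,"dy":0,"dz":0.0004,"wx":0,"wy":0,"wz":0},{"dx":-0.0008,"dy":0,"dz":0.0008,"wx":0,"wy":0,"wz":0},{"dx":-0.0012,"dy":0,"dz":0.0012,"wx":0,"wy":0,"wz":0},{"dx":-0.0015,"dy":0,"dz":0.0015,"wx":0,"wy":0,"wz":0},{"dx":-0.0015,"dy":0,"dz":0.0015,"wx":0,"wy":0,"wz":0}]}}

```text
clock: 11.3
tool_pos: [0.5077, 0.1369, 0.2316]
eef_rot: [-0.019, -0.707, 0.707, 0.031]
contact_force: [-15.7, 3.0, 13.8]
opening: 0.195
```

```bash
python3 - <<'E'
from h import *
where()
E
```

```text
t 11.3 tcp [0.5077 0.1369 0.2316] grasp [0.5053 0.1369 0.0846] phi -1.642 q [-0.4   0.85  0.08  1.99 -0.2   0.32 -1.8 ] F [-15.7   3.   13.8] M [ 0.58  2.92 -0.1 ] op 17.1
[[-0.997, -0.016, -0.071], [0.071, 0.0, -0.997], [0.016, -1.0, 0.001]]
```

Request:
{"api": "arm_command", "payload": {"deltas": [{"dx":-0.0006,"dy":0,"dz":0,"wx":0,"wy":0,"wz":0},{"dx":-0.0012,"dy":0,"dz":0,"wx":0,"wy":0,"wz":0},{"dx":-0.0018,"dy":0,"dz":0,"wx":0,"wy":0,"wz":0},{"dx":-0.0024,"dy":0,"dz":0,"wx":0,"wy":0,"wz":0},{"dx":-0.0024,"dy":0,"dz":0,"wx":0,"wy":0,"wz":0}]}}

```text
clock: 11.8
tool_pos: [0.5085, 0.1369, 0.2316]
eef_rot: [-0.017, -0.706, 0.707, 0.032]
contact_force: [-18.9, 2.2, 17.3]
opening: 0.195
```

```bash
python3 - <<'E'
from h import *
where()
E
```

```text
t 11.8 tcp [0.5085 0.1369 0.2316] grasp [0.5054 0.1369 0.0846] phi -1.641 q [-0.39  0.85  0.08  1.99 -0.2   0.33 -1.79] F [-18.9   2.2  17.3] M [ 0.64  3.76 -0.09] op 17.1
[[-0.997, -0.021, -0.07], [0.07, 0.0, -0.998], [0.021, -1.0, 0.001]]
```

Request:
{"api": "arm_command", "payload": {"deltas": [{"dx":0,"dy":0,"dz":0,"wx":0,"wy":0,"wz":0},{"dx":0,"dy":0,"dz":0,"wx":0,"wy":0,"wz":0},{"dx":0,"dy":0,"dz":0,"wx":0,"wy":0,"wz":0},{"dx":0,"dy":0,"dz":0,"wx":0,"wy":0,"wz":0},{"dx":0,"dy":0,"dz":0,"wx":0,"wy":0,"wz":0}], "claw": -0.1}}

```text
clock: 12.3
tool_pos: [0.5163, 0.1357, 0.2317]
eef_rot: [-0.027, -0.707, 0.707, 0.026]
contact_force: [0.4, -0.3, -1.0]
opening: 0.453
```

```bash
python3 - <<'E'
from h import *
where()
c=r.get_calibration("wrist");im=r.snapshot("wrist");cv2.imwrite("pics/w9.png",im[:,:,::-1])
E
```

```text
t 12.3 tcp [0.5163 0.1357 0.2317] grasp [0.5165 0.1357 0.0847] phi -1.645 q [-0.39  0.85  0.08  1.97 -0.2   0.32 -1.79] F [ 0.4 -0.3 -1. ] M [ 0.05  0.02 -0.01] op 39.9
[[-0.997, 0.001, -0.074], [0.074, -0.0, -0.997], [-0.001, -1.0, -0.0]]
```

View pics/w9.png

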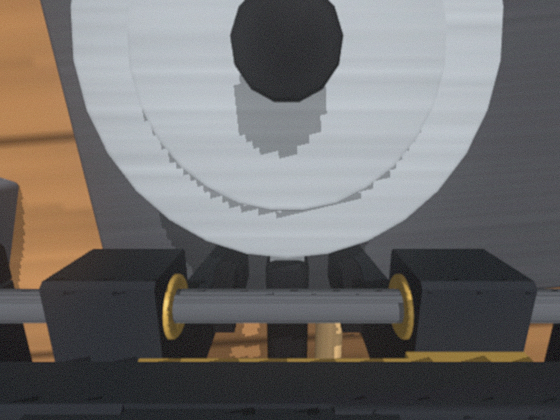

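Request:
{"api": "arm_command", "payload": {"deltas": [{"dx":0.006,"dy":-0.01,"dz":0,"wx":0,"wy":0,"wz":0},{"dx":0.006,"dy":-0.04,"dz":0,"wx":0,"wy":0,"wz":0},{"dx":0.006,"dy":-0.08,"dz":0,"wx":0,"wy":0,"wz":0},{"dx":0.006,"dy":-0.12,"dz":0,"wx":0,"wy":0,"wz":0},{"dx":0.006,"dy":-0.14,"dz":0,"wx":0,"wy":0,"wz":0}]}}

```text
clock: 12.85
tool_pos: [0.51, 0.1362, 0.3754]
eef_rot: [0.028, 0.707, -0.706, -0.025]
contact_force: [0.6, -0.9, 0.5]
opening: 0.453
```

Request:
{"api": "arm_command", "payload": {"deltas": [{"dx":0.03,"dy":-0.02,"dz":0,"wx":0,"wy":0,"wz":0},{"dx":0.03,"dy":-0.02,"dz":0,"wx":0,"wy":0,"wz":0},{"dx":0.03,"dy":-0.02,"dz":0,"wx":0,"wy":0,"wz":0},{"dx":0.03,"dy":-0.02,"dz":0,"wx":0,"wy":0,"wz":0},{"dx":0.03,"dy":-0.02,"dz":0,"wx":0,"wy":0,"wz":0}]}}

```text
clock: 13.35
tool_pos: [0.4803, 0.1384, 0.3911]
eef_rot: [-0.026, -0.706, 0.707, 0.026]
contact_force: [-0.1, 0.4, 0.2]
opening: 0.45
```

```bash
python3 - <<'E'
from h import *
import pickle
where()
c=r.get_calibration("wrist");pickle.dump(c,open("w10.pkl","wb"));im=r.snapshot("wrist");cv2.imwrite("pics/w10.png",im[:,:,::-1])
cv2.imwrite("pics/s10.png",r.snapshot("scene")[:,:,::-1])
crop("pics/s10.png","pics/s10c.png",265,215,90,90,7)
E
```

```text
t 13.35 tcp [0.4803 0.1384 0.3911] grasp [0.4802 0.1383 0.2441] phi -1.645 q [-0.49  0.55  0.18  1.96 -0.16  0.64 -1.85] F [-0.1  0.4  0.2] M [ 0.01  0.05 -0.02] op 39.6
[[-0.997, -0.001, -0.074], [0.074, -0.001, -0.997], [0.001, -1.0, 0.001]]
```

View pics/w10.png

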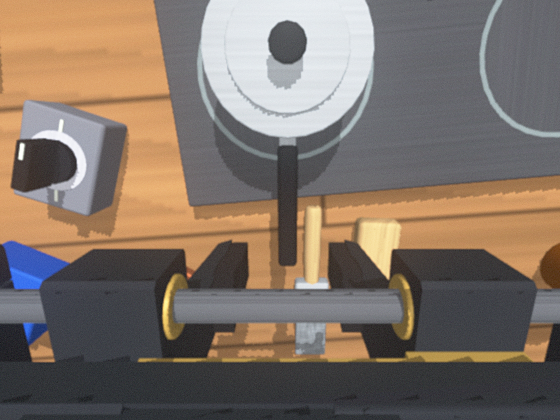

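View pics/s10c.png

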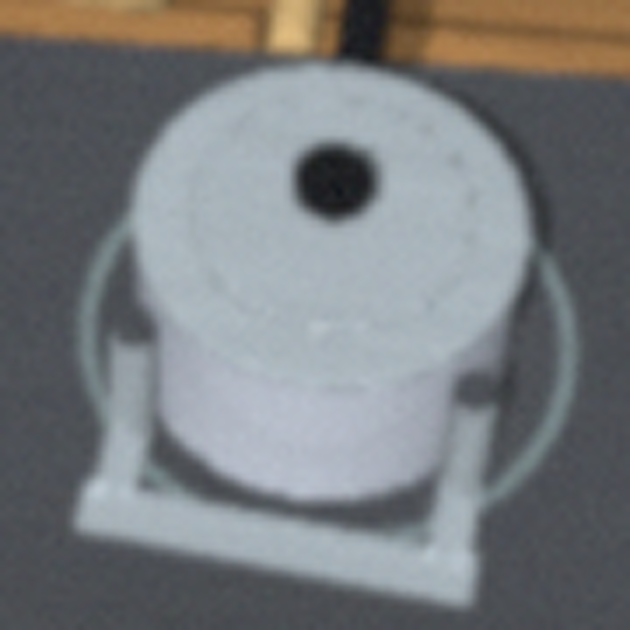

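```bash
python3 - <<'E'
from h import *
import pickle
c=pickle.load(open("w10.pkl","rb"))
print("lidL",ray(c,202,38,.1),"lidR",ray(c,374,38,.1),"lidB",ray(c,288,137,.1),"knob",ray(c,288,41,.126))
print("handle end",ray(c,287.5,264,.094),"root",ray(c,288,146,.094))
crop("pics/w10.png","pics/w10c.png",0,80,140,150,5)
for n,p in dict(c1=(27,100),c2=(127,122),c3=(98,214),tick1=(61,127),tick2=(57,197)).items():print(n,ray(c,*p,.05).round(4))
E
```

```text
lidL [0.61433337 0.19456863 0.1       ] lidR [0.60443955 0.0619604  0.1       ] lidB [0.5348055  0.13386249 0.1       ] knob [0.60136938 0.12893981 0.126     ]
handle end [0.41747722 0.14309578 0.094     ] root [0.52703915 0.13443075 0.094     ]
c1 [0.586  0.3808 0.05  ]
c2 [0.5588 0.2894 0.05  ]
c3 [0.4689 0.3388 0.05  ]
tick1 [0.5589 0.3548 0.05  ]
tick2 [0.4901 0.3769 0.05  ]
```

View pics/w10c.png

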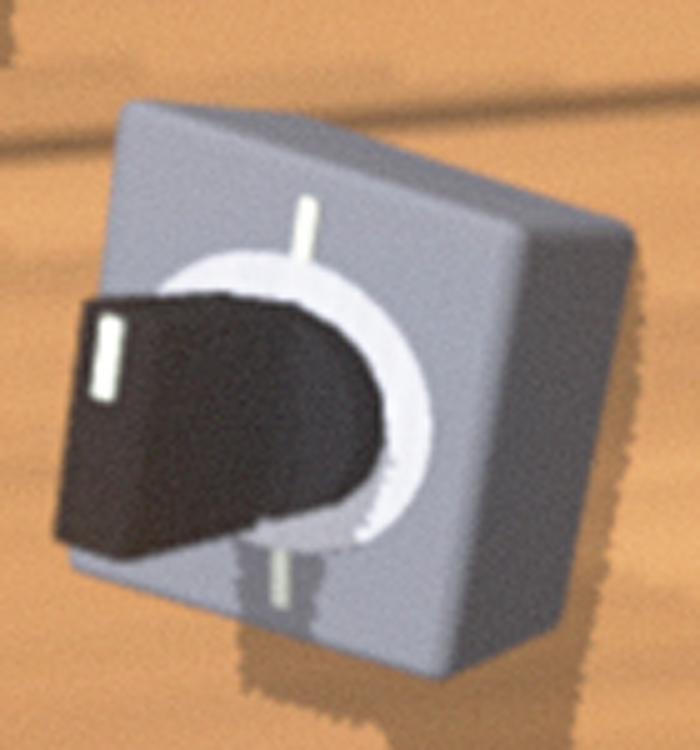

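Request:
{"api": "arm_command", "payload": {"deltas": [{"dx":-0.006,"dy":0,"dz":-0.046,"wx":0,"wy":-0.189,"wz":0},{"dx":-0.011,"dy":0,"dz":-0.092,"wx":0,"wy":-0.378,"wz":0},{"dx":-0.017,"dy":0,"dz":-0.138,"wx":0,"wy":-0.567,"wz":0},{"dx":-0.022,"dy":0,"dz":-0.184,"wx":0,"wy":-0.756,"wz":0},{"dx":-0.028,"dy":0,"dz":-0.2316,"wx":0,"wy":-0.944,"wz":0}]}}

```text
clock: 13.95
tool_pos: [0.5254, 0.3689, 0.3912]
eef_rot: [0.234, -0.667, 0.668, -0.233]
contact_force: [1.7, 0.6, 0.5]
opening: 0.447
```

Request:
{"api": "arm_command", "payload": {"deltas": [{"dx":0,"dy":0,"dz":0,"wx":0,"wy":-0.189,"wz":0},{"dx":0,"dy":0,"dz":0,"wx":0,"wy":-0.378,"wz":0},{"dx":0,"dy":0,"dz":0,"wx":0,"wy":-0.567,"wz":0},{"dx":0,"dy":0,"dz":0,"wx":0,"wy":-0.756,"wz":0},{"dx":0,"dy":0,"dz":0,"wx":0,"wy":-0.944,"wz":0}]}}

```text
clock: 14.45
tool_pos: [0.5253, 0.3672, 0.3909]
eef_rot: [0.46, -0.538, 0.538, -0.459]
contact_force: [0.1, -0.0, 0.1]
opening: 0.452
```

Request:
{"api": "arm_command", "payload": {"deltas": [{"dx":0,"dy":0,"dz":0,"wx":0,"wy":-0.189,"wz":0},{"dx":0,"dy":0,"dz":0,"wx":0,"wy":-0.378,"wz":0},{"dx":0,"dy":0,"dz":0,"wx":0,"wy":-0.567,"wz":0},{"dx":0,"dy":0,"dz":0,"wx":0,"wy":-0.756,"wz":0},{"dx":0,"dy":0,"dz":0,"wx":0,"wy":-0.944,"wz":0}]}}

```text
clock: 14.95
tool_pos: [0.5254, 0.3671, 0.3909]
eef_rot: [0.623, -0.335, 0.335, -0.623]
contact_force: [0.2, 0.5, 0.6]
opening: 0.45
```

```bash
python3 - <<'E'
from h import *
where();delta((.525,.367,.38),1.24)
E
```

```text
t 14.95 tcp [0.5254 0.3671 0.3909] grasp [0.5253 0.3669 0.2439] phi 0.585 q [-0.45  0.75 -0.44  1.52  0.36  0.95 -0.41] F [0.2 0.5 0.6] M [ 0.02 -0.1   0.02] op 39.6
[[0.552, -0.001, 0.834], [-0.834, -0.001, 0.552], [0.0, -1.0, -0.001]]
d [-0.0002  0.0109 -0.0003] w [ 1.500e-03 -8.342e-01 -3.000e-04]
```

Request:
{"api": "arm_command", "payload": {"deltas": [{"dx":0,"dy":0,"dz":0,"wx":0,"wy":-0.189,"wz":0},{"dx":0,"dy":0,"dz":0,"wx":0,"wy":-0.378,"wz":0},{"dx":0,"dy":0,"dz":0,"wx":0,"wy":-0.567,"wz":0},{"dx":0,"dy":0,"dz":0,"wx":0,"wy":-0.756,"wz":0},{"dx":0,"dy":0,"dz":0,"wx":0,"wy":-0.834,"wz":0}]}}

```text
clock: 15.45
tool_pos: [0.5255, 0.3668, 0.3908]
eef_rot: [0.698, -0.118, 0.117, -0.697]
contact_force: [0.2, 0.7, 0.7]
opening: 0.451
```

```bash
python3 - <<'E'
from h import *
where()
import pickle
c=r.get_calibration("wrist");pickle.dump(c,open("w11.pkl","wb"));im=r.snapshot("wrist");cv2.imwrite("pics/w11.png",im[:,:,::-1])
E
```

```text
t 15.45 tcp [0.5255 0.3668 0.3908] grasp [0.5254 0.3667 0.2438] phi 1.238 q [-0.36  0.78 -0.61  1.52  0.5   1.01  0.13] F [0.2 0.7 0.7] M [-0.02 -0.18 -0.02] op 39.7
[[0.945, -0.001, 0.327], [-0.327, -0.001, 0.945], [-0.001, -1.0, -0.001]]
```

View pics/w11.png

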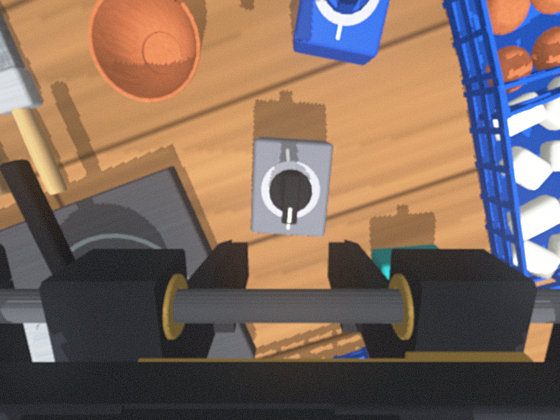

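```bash
python3 - <<'E'
from h import *
import pickle
c=pickle.load(open("w11.pkl","rb"))
crop("pics/w11.png","pics/w11c.png",240,125,105,125,6)
print(proj(c,(.525,.367,.095)),proj(c,(.525,.367,.05)))
R=Ro.from_quat(r.get_state()["eef_rot"]).as_matrix()
E
```

```text
(np.float64(288.1061043815624), np.float64(198.45655342666413)) (np.float64(288.1432139285112), np.float64(188.50289427334366))
```

View pics/w11c.png

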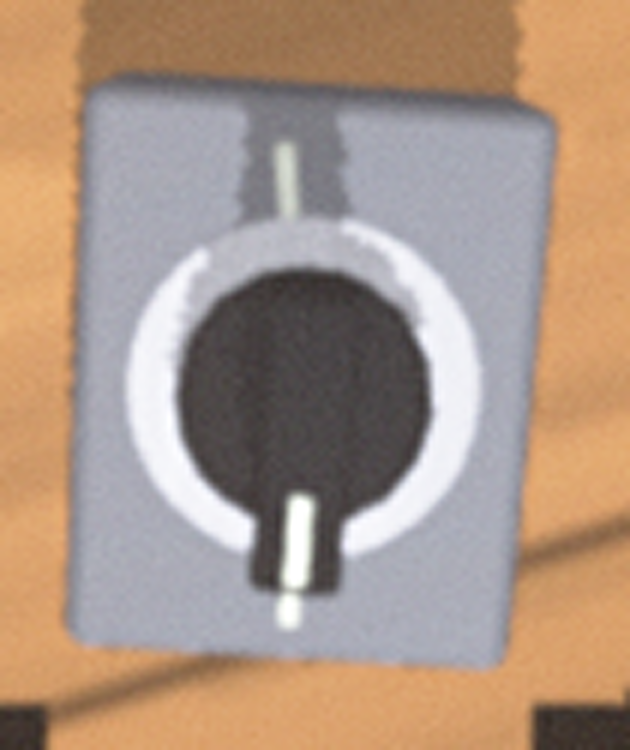

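```bash
python3 - <<'E'
from h import *
import pickle
c=pickle.load(open("w11.pkl","rb"))
S=lambda u,v:(u/6+240,v/6+125)
P=lambda n,p,z:print(n,ray(c,*S(*p),z).round(4))
P("ring",(304,388),.05);P("disc",(304,392),.06);P("mark1",(302,495),.095);P("mark2",(293,590),.095)
P("tick1",(286,180),.05);P("tick2",(289,612),.05)
P("c",(90,90),.05);P("c",(555,110),.05);P("c",(500,662),.05);P("c",(70,640),.05)
P("bar end",(294,592),.095)
E
```

```text
ring [0.527  0.3691 0.05  ]
disc [0.5257 0.3694 0.06  ]
mark1 [0.5335 0.3662 0.095 ]
mark2 [0.5472 0.36   0.095 ]
tick1 [0.4926 0.3777 0.05  ]
tick2 [0.5643 0.3534 0.05  ]
c [0.4681 0.352  0.05  ]
c [0.4963 0.4234 0.05  ]
c [0.5854 0.3859 0.05  ]
c [0.5565 0.315  0.05  ]
bar end [0.5475 0.3601 0.095 ]
```

```bash
python3 - <<'E'
from h import *
delta((.5267,.369,.234),1.17)
E
```

```text
d [0.0005 0.1567 0.0026] w [ 0.0015  0.0872 -0.0012]
```

Request:
{"api": "arm_command", "payload": {"deltas": [{"dx":0.0005,"dy":0.03,"dz":0.0026,"wx":0,"wy":0.087,"wz":0},{"dx":0.0005,"dy":0.07,"dz":0.0026,"wx":0,"wy":0.087,"wz":0},{"dx":0.0005,"dy":0.1,"dz":0.0026,"wx":0,"wy":0.087,"wz":0},{"dx":0.0005,"dy":0.11,"dz":0.0026,"wx":0,"wy":0.087,"wz":0},{"dx":0.0005,"dy":0.11,"dz":0.0026,"wx":0,"wy":0.087,"wz":0}]}}

```text
clock: 16.0
tool_pos: [0.5262, 0.3693, 0.2801]
eef_rot: [0.694, -0.143, 0.142, -0.692]
contact_force: [-0.2, 0.4, 1.1]
opening: 0.445
```

```bash
python3 - <<'E'
from h import *
where();delta((.5267,.369,.234),1.17)
c=r.get_calibration("wrist");im=r.snapshot("wrist");cv2.imwrite("pics/w12.png",im[:,:,::-1])
print(proj(c,(.5267,.369,.095)),proj(c,(.5475,.3601,.095)))
E
```

```text
t 16.0 tcp [0.5262 0.3693 0.2801] grasp [0.5259 0.3689 0.1331] phi 1.165 q [-0.41  0.91 -0.52  1.6   0.58  0.8  -0.02] F [-0.2  0.4  1.1] M [ 0.03 -0.15  0.  ] op 39.1
[[0.919, -0.002, 0.394], [-0.394, -0.002, 0.919], [-0.001, -1.0, -0.003]]
d [0.0006 0.0461 0.0001] w [ 0.0037 -0.0059 -0.0017]
(np.float64(288.5200605291349), np.float64(245.88672357466973)) (np.float64(288.5608878821114), np.float64(282.90469078006714))
```

View pics/w12.png

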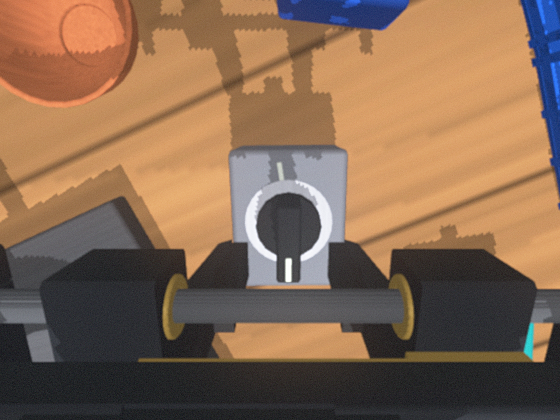

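Request:
{"api": "arm_command", "payload": {"deltas": [{"dx":0.0005,"dy":0.015,"dz":0,"wx":0,"wy":0,"wz":0},{"dx":0.0005,"dy":0.03,"dz":0,"wx":0,"wy":0,"wz":0},{"dx":0.0005,"dy":0.044,"dz":0,"wx":0,"wy":0,"wz":0},{"dx":0.0005,"dy":0.046,"dz":0,"wx":0,"wy":0,"wz":0},{"dx":0.0005,"dy":0.046,"dz":0,"wx":0,"wy":0,"wz":0}]}}

```text
clock: 16.55
tool_pos: [0.5266, 0.3694, 0.2349]
eef_rot: [0.693, -0.142, 0.142, -0.692]
contact_force: [-0.2, -0.2, 0.7]
opening: 0.454
```

Request:
{"api": "arm_command", "payload": {"deltas": [{"dx":0,"dy":0,"dz":0,"wx":0,"wy":0,"wz":0},{"dx":0,"dy":0,"dz":0,"wx":0,"wy":0,"wz":0},{"dx":0,"dy":0,"dz":0,"wx":0,"wy":0,"wz":0},{"dx":0,"dy":0,"dz":0,"wx":0,"wy":0,"wz":0},{"dx":0,"dy":0,"dz":0,"wx":0,"wy":0,"wz":0}], "claw": -1, "grip_force": 30}}

```text
clock: 17.05
tool_pos: [0.5268, 0.369, 0.2361]
eef_rot: [0.693, -0.142, 0.142, -0.692]
contact_force: [-2.0, -2.5, 4.3]
opening: 0.153
```

```bash
python3 - <<'E'
from h import *
where()
E
```

```text
t 17.05 tcp [0.5268 0.369  0.2361] grasp [0.5268 0.3688 0.0891] phi 1.166 q [-0.43  0.97 -0.49  1.61  0.63  0.72 -0.05] F [-2.  -2.5  4.3] M [-0.49  0.21 -0.06] op 13.5
[[0.919, -0.0, 0.394], [-0.394, -0.001, 0.919], [0.0, -1.0, -0.001]]
```

Request:
{"api": "arm_command", "payload": {"deltas": [{"dx":0,"dy":0,"dz":0,"wx":0,"wy":0.18,"wz":0},{"dx":0,"dy":0,"dz":0,"wx":0,"wy":0.36,"wz":0},{"dx":0,"dy":0,"dz":0,"wx":0,"wy":0.54,"wz":0},{"dx":0,"dy":0,"dz":0,"wx":0,"wy":0.72,"wz":0},{"dx":0,"dy":0,"dz":0,"wx":0,"wy":0.9,"wz":0}]}}

```text
clock: 17.55
tool_pos: [0.5271, 0.3687, 0.2361]
eef_rot: [0.601, -0.372, 0.374, -0.6]
contact_force: [-1.6, -2.1, 2.5]
opening: 0.261
```

```bash
python3 - <<'E'
from h import *
where()
E
```

```text
t 17.55 tcp [0.5271 0.3687 0.2361] grasp [0.5274 0.3684 0.0891] phi 0.46 q [-0.52  0.94 -0.31  1.62  0.42  0.65 -0.59] F [-1.6 -2.1  2.5] M [-0.47  0.41  2.06] op 22.9
[[0.444, 0.002, 0.896], [-0.896, -0.003, 0.444], [0.003, -1.0, 0.001]]
```

Request:
{"api": "arm_command", "payload": {"deltas": [{"dx":0,"dy":0,"dz":0,"wx":0,"wy":0.18,"wz":0},{"dx":0,"dy":0,"dz":0,"wx":0,"wy":0.36,"wz":0},{"dx":0,"dy":0,"dz":0,"wx":0,"wy":0.54,"wz":0},{"dx":0,"dy":0,"dz":0,"wx":0,"wy":0.72,"wz":0},{"dx":0,"dy":0,"dz":0,"wx":0,"wy":0.9,"wz":0}]}}

```text
clock: 18.05
tool_pos: [0.526, 0.3699, 0.2358]
eef_rot: [0.437, -0.555, 0.557, -0.437]
contact_force: [-0.7, -1.8, 1.9]
opening: 0.382
```

Request:
{"api": "arm_command", "payload": {"deltas": [{"dx":0,"dy":0,"dz":0,"wx":0,"wy":0.12,"wz":0},{"dx":0,"dy":0,"dz":0,"wx":0,"wy":0.12,"wz":0},{"dx":0,"dy":0,"dz":0,"wx":0,"wy":0.12,"wz":0},{"dx":0,"dy":0,"dz":0,"wx":0,"wy":0.12,"wz":0},{"dx":0,"dy":0,"dz":0,"wx":0,"wy":0.12,"wz":0}]}}

```text
clock: 18.55
tool_pos: [0.5265, 0.3698, 0.2357]
eef_rot: [-0.408, 0.578, -0.577, 0.407]
contact_force: [-3.3, -0.5, 2.2]
opening: 0.351
```

```bash
python3 - <<'E'
from h import *
where()
E
```

```text
t 18.55 tcp [0.5265 0.3698 0.2357] grasp [0.5263 0.3699 0.0887] phi -0.343 q [-0.63  0.93 -0.11  1.62  0.15  0.59 -1.16] F [-3.3 -0.5  2.2] M [-0.22  0.31  0.59] op 30.9
[[-0.336, -0.001, 0.942], [-0.942, 0.001, -0.336], [-0.001, -1.0, -0.001]]
```

```bash
python3 - <<'E'
from h import *
where()
c=r.get_calibration("wrist");im=r.snapshot("wrist");cv2.imwrite("pics/w13.png",im[:,:,::-1])
cv2.imwrite("pics/d13.png",r.snapshot("side")[:,:,::-1])
crop("pics/d13.png","pics/d13c.png",170,250,120,120,5)
E
```

```text
t 18.55 tcp [0.5265 0.3698 0.2357] grasp [0.5263 0.3699 0.0887] phi -0.343 q [-0.63  0.93 -0.11  1.62  0.15  0.59 -1.16] F [-3.3 -0.5  2.2] M [-0.22  0.31  0.59] op 30.9
[[-0.336, -0.001, 0.942], [-0.942, 0.001, -0.336], [-0.001, -1.0, -0.001]]
```

View pics/w13.png

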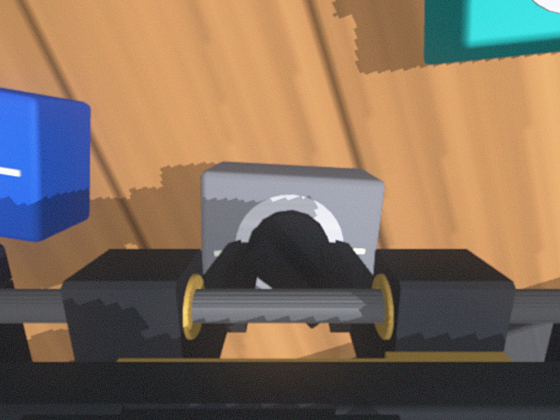

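View pics/d13c.png

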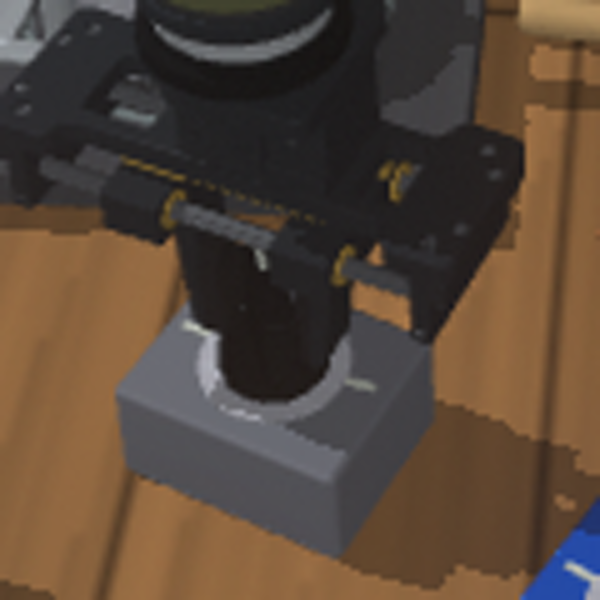

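Request:
{"api": "arm_command", "payload": {"deltas": [{"dx":0,"dy":0,"dz":0,"wx":0,"wy":0,"wz":0},{"dx":0,"dy":0,"dz":0,"wx":0,"wy":0,"wz":0},{"dx":0,"dy":0,"dz":0,"wx":0,"wy":0,"wz":0},{"dx":0,"dy":0,"dz":0,"wx":0,"wy":0,"wz":0},{"dx":0,"dy":0,"dz":0,"wx":0,"wy":0,"wz":0}], "grip_force": 45}}

```text
clock: 19.15
tool_pos: [0.5265, 0.37, 0.2357]
eef_rot: [-0.408, 0.578, -0.577, 0.408]
contact_force: [-3.7, 2.6, 1.4]
opening: 0.294
```

```bash
python3 - <<'E'
from h import *
where()
E
```

```text
t 19.15 tcp [0.5265 0.37   0.2357] grasp [0.5264 0.3701 0.0887] phi -0.341 q [-0.63  0.93 -0.1   1.62  0.15  0.59 -1.16] F [-3.7  2.6  1.4] M [0.56 0.84 0.79] op 25.8
[[-0.335, -0.0, 0.942], [-0.942, 0.001, -0.335], [-0.0, -1.0, -0.001]]
```

Request:
{"api": "arm_command", "payload": {"deltas": [{"dx":0,"dy":0,"dz":0,"wx":0,"wy":0,"wz":0},{"dx":0,"dy":0,"dz":0,"wx":0,"wy":0,"wz":0},{"dx":0,"dy":0,"dz":0,"wx":0,"wy":0,"wz":0},{"dx":0,"dy":0,"dz":0,"wx":0,"wy":0,"wz":0},{"dx":0,"dy":0,"dz":0,"wx":0,"wy":0,"wz":0}], "grip_force": 60}}

```text
clock: 19.65
tool_pos: [0.5267, 0.3695, 0.2357]
eef_rot: [-0.408, 0.578, -0.578, 0.408]
contact_force: [-4.3, 1.9, 1.3]
opening: 0.245
```

Request:
{"api": "arm_command", "payload": {"deltas": [{"dx":0,"dy":0,"dz":0,"wx":0,"wy":0,"wz":0},{"dx":0,"dy":0,"dz":0,"wx":0,"wy":0,"wz":0},{"dx":0,"dy":0,"dz":0,"wx":0,"wy":0,"wz":0},{"dx":0,"dy":0,"dz":0,"wx":0,"wy":0,"wz":0},{"dx":0,"dy":0,"dz":0,"wx":0,"wy":0,"wz":0}], "grip_force": 60}}

```text
clock: 20.15
tool_pos: [0.5268, 0.3694, 0.2357]
eef_rot: [0.408, -0.578, 0.578, -0.407]
contact_force: [-4.6, 2.1, 1.2]
opening: 0.216
```

```bash
python3 - <<'E'
from h import *
where()
E
```

```text
t 20.15 tcp [0.5268 0.3694 0.2357] grasp [0.5268 0.3694 0.0887] phi -0.342 q [-0.63  0.93 -0.1   1.62  0.15  0.59 -1.16] F [-4.6  2.1  1.2] M [0.48 0.78 0.65] op 19.0
[[-0.336, -0.0, 0.942], [-0.942, -0.0, -0.336], [0.0, -1.0, -0.0]]
```

Request:
{"api": "arm_command", "payload": {"deltas": [{"dx":0,"dy":0,"dz":0,"wx":0,"wy":0,"wz":0},{"dx":0,"dy":0,"dz":0,"wx":0,"wy":0.02,"wz":0},{"dx":0,"dy":0,"dz":0,"wx":0,"wy":0.05,"wz":0},{"dx":0,"dy":0,"dz":0,"wx":0,"wy":0.08,"wz":0},{"dx":0,"dy":0,"dz":0,"wx":0,"wy":0.12,"wz":0}]}}

```text
clock: 20.65
tool_pos: [0.5268, 0.3696, 0.2357]
eef_rot: [-0.379, 0.597, -0.597, 0.38]
contact_force: [-3.7, 3.4, 0.7]
opening: 0.219
```

Request:
{"api": "arm_command", "payload": {"deltas": [{"dx":0,"dy":0,"dz":0,"wx":0,"wy":0.04,"wz":0},{"dx":0,"dy":0,"dz":0,"wx":0,"wy":0.08,"wz":0},{"dx":0,"dy":0,"dz":0,"wx":0,"wy":0.12,"wz":0},{"dx":0,"dy":0,"dz":0,"wx":0,"wy":0.16,"wz":0},{"dx":0,"dy":0,"dz":0,"wx":0,"wy":0.2,"wz":0}]}}

```text
clock: 21.15
tool_pos: [0.5269, 0.3696, 0.2357]
eef_rot: [0.331, -0.625, 0.625, -0.332]
contact_force: [-2.9, 3.1, -1.0]
opening: 0.218
```

```bash
python3 - <<'E'
from h import *
where()
E
```

```text
t 21.15 tcp [0.5269 0.3696 0.2357] grasp [0.527  0.3696 0.0887] phi -0.595 q [-0.66  0.93 -0.04  1.63  0.06  0.59 -1.33] F [-2.9  3.1 -1. ] M [0.66 0.65 1.05] op 19.2
[[-0.561, 0.0, 0.828], [-0.828, 0.0, -0.561], [-0.0, -1.0, 0.0]]
```

Request:
{"api": "arm_command", "payload": {"deltas": [{"dx":0,"dy":0,"dz":0,"wx":0,"wy":0.04,"wz":0},{"dx":0,"dy":0,"dz":0,"wx":0,"wy":0.08,"wz":0},{"dx":0,"dy":0,"dz":0,"wx":0,"wy":0.12,"wz":0},{"dx":0,"dy":0,"dz":0,"wx":0,"wy":0.16,"wz":0},{"dx":0,"dy":0,"dz":0,"wx":0,"wy":0.2,"wz":0}]}}

```text
clock: 21.65
tool_pos: [0.527, 0.3695, 0.2357]
eef_rot: [0.281, -0.649, 0.649, -0.281]
contact_force: [-1.0, 3.5, -2.4]
opening: 0.221
```

Request:
{"api": "arm_command", "payload": {"deltas": [{"dx":0,"dy":0,"dz":0,"wx":0,"wy":0.04,"wz":0},{"dx":0,"dy":0,"dz":0,"wx":0,"wy":0.08,"wz":0},{"dx":0,"dy":0,"dz":0,"wx":0,"wy":0.12,"wz":0},{"dx":0,"dy":0,"dz":0,"wx":0,"wy":0.16,"wz":0},{"dx":0,"dy":0,"dz":0,"wx":0,"wy":0.2,"wz":0}]}}

```text
clock: 22.15
tool_pos: [0.5271, 0.3694, 0.2357]
eef_rot: [0.229, -0.669, 0.669, -0.23]
contact_force: [-0.8, 3.5, -3.9]
opening: 0.221
```

Request:
{"api": "arm_command", "payload": {"deltas": [{"dx":0,"dy":0,"dz":0,"wx":0,"wy":0.04,"wz":0},{"dx":0,"dy":0,"dz":0,"wx":0,"wy":0.08,"wz":0},{"dx":0,"dy":0,"dz":0,"wx":0,"wy":0.12,"wz":0},{"dx":0,"dy":0,"dz":0,"wx":0,"wy":0.16,"wz":0},{"dx":0,"dy":0,"dz":0,"wx":0,"wy":0.2,"wz":0}]}}

```text
clock: 22.65
tool_pos: [0.5271, 0.3694, 0.2357]
eef_rot: [0.176, -0.685, 0.685, -0.176]
contact_force: [1.0, 3.1, -3.7]
opening: 0.218
```

```bash
python3 - <<'E'
from h import *
where()
E
```

```text
t 22.65 tcp [0.5271 0.3694 0.2357] grasp [0.5272 0.3694 0.0887] phi -1.067 q [-0.73  0.93  0.08  1.63 -0.12  0.58 -1.65] F [ 1.   3.1 -3.7] M [ 0.76 -0.15  1.19] op 19.2
[[-0.876, 0.001, 0.483], [-0.483, -0.0, -0.876], [-0.001, -1.0, 0.0]]
```

Request:
{"api": "arm_command", "payload": {"deltas": [{"dx":0,"dy":0,"dz":0,"wx":0,"wy":0.04,"wz":0},{"dx":0,"dy":0,"dz":0,"wx":0,"wy":0.08,"wz":0},{"dx":0,"dy":0,"dz":0,"wx":0,"wy":0.12,"wz":0},{"dx":0,"dy":0,"dz":0,"wx":0,"wy":0.16,"wz":0},{"dx":0,"dy":0,"dz":0,"wx":0,"wy":0.2,"wz":0}]}}

```text
clock: 23.15
tool_pos: [0.5272, 0.3693, 0.2357]
eef_rot: [0.122, -0.696, 0.697, -0.122]
contact_force: [1.9, 3.0, -5.5]
opening: 0.215
```

Request:
{"api": "arm_command", "payload": {"deltas": [{"dx":0,"dy":0,"dz":0,"wx":0,"wy":0.04,"wz":0},{"dx":0,"dy":0,"dz":0,"wx":0,"wy":0.08,"wz":0},{"dx":0,"dy":0,"dz":0,"wx":0,"wy":0.12,"wz":0},{"dx":0,"dy":0,"dz":0,"wx":0,"wy":0.16,"wz":0},{"dx":0,"dy":0,"dz":0,"wx":0,"wy":0.2,"wz":0}]}}

```text
clock: 23.65
tool_pos: [0.5272, 0.3692, 0.2357]
eef_rot: [0.067, -0.704, 0.704, -0.067]
contact_force: [3.9, 2.6, -6.8]
opening: 0.218
```

Request:
{"api": "arm_command", "payload": {"deltas": [{"dx":0,"dy":0,"dz":0,"wx":0,"wy":0.04,"wz":0},{"dx":0,"dy":0,"dz":0,"wx":0,"wy":0.08,"wz":0},{"dx":0,"dy":0,"dz":0,"wx":0,"wy":0.12,"wz":0},{"dx":0,"dy":0,"dz":0,"wx":0,"wy":0.16,"wz":0},{"dx":0,"dy":0,"dz":0,"wx":0,"wy":0.2,"wz":0}]}}

```text
clock: 24.15
tool_pos: [0.5272, 0.3691, 0.2357]
eef_rot: [0.011, -0.707, 0.707, -0.012]
contact_force: [4.6, 2.1, -7.0]
opening: 0.221
```

```bash
python3 - <<'E'
from h import *
where()
E
```

```text
t 24.15 tcp [0.5272 0.3691 0.2357] grasp [0.5273 0.3691 0.0887] phi -1.538 q [-0.79  0.94  0.2   1.63 -0.29  0.59 -1.97] F [ 4.6  2.1 -7. ] M [ 0.41 -1.02  1.11] op 19.5
[[-0.999, 0.001, 0.032], [-0.032, -0.0, -0.999], [-0.001, -1.0, 0.0]]
```

Request:
{"api": "arm_command", "payload": {"deltas": [{"dx":0,"dy":0,"dz":0,"wx":0,"wy":0.04,"wz":0},{"dx":0,"dy":0,"dz":0,"wx":0,"wy":0.08,"wz":0},{"dx":0,"dy":0,"dz":0,"wx":0,"wy":0.12,"wz":0},{"dx":0,"dy":0,"dz":0,"wx":0,"wy":0.16,"wz":0},{"dx":0,"dy":0,"dz":0,"wx":0,"wy":0.2,"wz":0}]}}

```text
clock: 24.65
tool_pos: [0.5272, 0.369, 0.2357]
eef_rot: [-0.044, -0.706, 0.706, 0.044]
contact_force: [5.1, 1.1, -5.9]
opening: 0.222
```

Request:
{"api": "arm_command", "payload": {"deltas": [{"dx":0,"dy":0,"dz":0,"wx":0,"wy":0.04,"wz":0},{"dx":0,"dy":0,"dz":0,"wx":0,"wy":0.08,"wz":0},{"dx":0,"dy":0,"dz":0,"wx":0,"wy":0.12,"wz":0},{"dx":0,"dy":0,"dz":0,"wx":0,"wy":0.16,"wz":0},{"dx":0,"dy":0,"dz":0,"wx":0,"wy":0.18,"wz":0}]}}

```text
clock: 25.15
tool_pos: [0.5273, 0.3689, 0.2357]
eef_rot: [-0.094, -0.701, 0.701, 0.093]
contact_force: [4.5, 0.5, -5.2]
opening: 0.218
```

Request:
{"api": "arm_command", "payload": {"deltas": [{"dx":0,"dy":0,"dz":0,"wx":0,"wy":0,"wz":0},{"dx":0,"dy":0,"dz":0,"wx":0,"wy":0,"wz":0},{"dx":0,"dy":0,"dz":0,"wx":0,"wy":0,"wz":0},{"dx":0,"dy":0,"dz":0,"wx":0,"wy":0,"wz":0},{"dx":0,"dy":0,"dz":0,"wx":0,"wy":0,"wz":0}]}}

```text
clock: 25.65
tool_pos: [0.5268, 0.3689, 0.2357]
eef_rot: [-0.093, -0.701, 0.701, 0.094]
contact_force: [3.7, -0.7, -3.0]
opening: 0.197
```

Request:
{"api": "arm_command", "payload": {"deltas": [{"dx":0,"dy":0,"dz":0,"wx":0,"wy":0,"wz":0},{"dx":0,"dy":0,"dz":0,"wx":0,"wy":0,"wz":0},{"dx":0,"dy":0,"dz":0,"wx":0,"wy":0,"wz":0},{"dx":0,"dy":0,"dz":0,"wx":0,"wy":0,"wz":0},{"dx":0,"dy":0,"dz":0,"wx":0,"wy":0,"wz":0}]}}

```text
clock: 26.15
tool_pos: [0.5263, 0.369, 0.2356]
eef_rot: [-0.092, -0.7, 0.701, 0.093]
contact_force: [1.2, -1.5, -1.2]
opening: 0.179
```

```bash
python3 - <<'E'
from h import *
where()
E
```

```text
t 26.15 tcp [0.5263 0.369  0.2356] grasp [0.5261 0.3689 0.0886] phi -1.834 q [-0.83  0.95  0.27  1.64 -0.4   0.61 -2.17] F [ 1.2 -1.5 -1.2] M [-0.46 -0.03  0.46] op 15.8
[[-0.965, -0.002, -0.261], [0.261, -0.001, -0.965], [0.001, -1.0, 0.002]]
```

Request:
{"api": "arm_command", "payload": {"deltas": [{"dx":0,"dy":0,"dz":0,"wx":0,"wy":0.02,"wz":0},{"dx":0,"dy":0,"dz":0,"wx":0,"wy":0.04,"wz":0},{"dx":0,"dy":0,"dz":0,"wx":0,"wy":0.06,"wz":0},{"dx":0,"dy":0,"dz":0,"wx":0,"wy":0.06,"wz":0},{"dx":0,"dy":0,"dz":0,"wx":0,"wy":0.06,"wz":0}]}}

```text
clock: 26.65
tool_pos: [0.5261, 0.3692, 0.2356]
eef_rot: [-0.108, -0.698, 0.699, 0.11]
contact_force: [-3.5, -4.2, 1.6]
opening: 0.172
```

Request:
{"api": "arm_command", "payload": {"deltas": [{"dx":0,"dy":0,"dz":0,"wx":0,"wy":0,"wz":0},{"dx":0,"dy":0,"dz":0,"wx":0,"wy":0,"wz":0},{"dx":0,"dy":0,"dz":0,"wx":0,"wy":0,"wz":0},{"dx":0,"dy":0,"dz":0,"wx":0,"wy":0,"wz":0},{"dx":0,"dy":0,"dz":0,"wx":0,"wy":0,"wz":0}]}}

```text
clock: 27.15
tool_pos: [0.5258, 0.3693, 0.2356]
eef_rot: [-0.108, -0.698, 0.699, 0.11]
contact_force: [-4.0, -4.7, 2.6]
opening: 0.163
```

Request:
{"api": "arm_command", "payload": {"deltas": [{"dx":0,"dy":0,"dz":0,"wx":0,"wy":0,"wz":0},{"dx":0,"dy":0,"dz":0,"wx":0,"wy":0,"wz":0},{"dx":0,"dy":0,"dz":0,"wx":0,"wy":0,"wz":0},{"dx":0,"dy":0,"dz":0,"wx":0,"wy":0,"wz":0},{"dx":0,"dy":0,"dz":0,"wx":0,"wy":0,"wz":0}]}}

```text
clock: 27.65
tool_pos: [0.526, 0.3692, 0.2355]
eef_rot: [-0.109, -0.698, 0.699, 0.11]
contact_force: [-3.9, -5.1, 2.4]
opening: 0.158
```

```bash
python3 - <<'E'
from h import *
where()
E
```

```text
t 27.65 tcp [0.526  0.3692 0.2355] grasp [0.5256 0.3691 0.0885] phi -1.882 q [-0.83  0.96  0.29  1.64 -0.41  0.61 -2.2 ] F [-3.9 -5.1  2.4] M [-0.81  0.7   0.24] op 13.9
[[-0.952, -0.003, -0.306], [0.306, -0.001, -0.952], [0.002, -1.0, 0.002]]
```

Request:
{"api": "arm_command", "payload": {"deltas": [{"dx":0,"dy":0,"dz":0,"wx":0,"wy":0,"wz":0},{"dx":0,"dy":0,"dz":0,"wx":0,"wy":0,"wz":0},{"dx":0,"dy":0,"dz":0,"wx":0,"wy":0,"wz":0},{"dx":0,"dy":0,"dz":0,"wx":0,"wy":0,"wz":0},{"dx":0,"dy":0,"dz":0,"wx":0,"wy":0,"wz":0}], "claw": 0.2}}

```text
clock: 28.15
tool_pos: [0.527, 0.3698, 0.2358]
eef_rot: [0.109, 0.699, -0.698, -0.109]
contact_force: [0.1, -0.3, -0.9]
opening: 0.58
```

Request:
{"api": "arm_command", "payload": {"deltas": [{"dx":0,"dy":-0.02,"dz":0,"wx":0,"wy":0,"wz":0},{"dx":0,"dy":-0.05,"dz":0,"wx":0,"wy":0,"wz":0},{"dx":0,"dy":-0.09,"dz":0,"wx":0,"wy":0,"wz":0},{"dx":0,"dy":-0.13,"dz":0,"wx":0,"wy":0,"wz":0},{"dx":0,"dy":-0.15,"dz":0,"wx":0,"wy":0,"wz":0}]}}

```text
clock: 28.65
tool_pos: [0.5277, 0.3696, 0.3895]
eef_rot: [0.111, 0.7, -0.697, -0.108]
contact_force: [0.2, 0.5, -0.3]
opening: 0.6
```

Request:
{"api": "arm_command", "payload": {"deltas": [{"dx":0.03,"dy":-0.02,"dz":0,"wx":0,"wy":0,"wz":0},{"dx":0.05,"dy":-0.02,"dz":0,"wx":0,"wy":0,"wz":0},{"dx":0.05,"dy":-0.02,"dz":0,"wx":0,"wy":0,"wz":0},{"dx":0.05,"dy":-0.02,"dz":0,"wx":0,"wy":0,"wz":0},{"dx":0.05,"dy":-0.02,"dz":0,"wx":0,"wy":0,"wz":0}]}}

```text
clock: 29.15
tool_pos: [0.4803, 0.384, 0.4054]
eef_rot: [-0.11, -0.698, 0.699, 0.109]
contact_force: [0.2, -0.5, 0.2]
opening: 0.6
```

```bash
python3 - <<'E'
from h import *
import pickle
where()
c=r.get_calibration("wrist");pickle.dump(c,open("w14.pkl","wb"));im=r.snapshot("wrist");cv2.imwrite("pics/w14.png",im[:,:,::-1])
cv2.imwrite("pics/s14.png",r.snapshot("scene")[:,:,::-1])
crop("pics/s14.png","pics/s14c.png",265,215,90,90,7)
E
```

```text
t 29.15 tcp [0.4803 0.384  0.4054] grasp [0.4804 0.3838 0.2584] phi -1.883 q [-0.97  0.71  0.4   1.62 -0.33  0.89 -2.32] F [ 0.2 -0.5  0.2] M [ 0.06 -0.05 -0.02] op 52.8
[[-0.952, 0.001, -0.307], [0.307, -0.001, -0.952], [-0.001, -1.0, 0.001]]
```

View pics/w14.png

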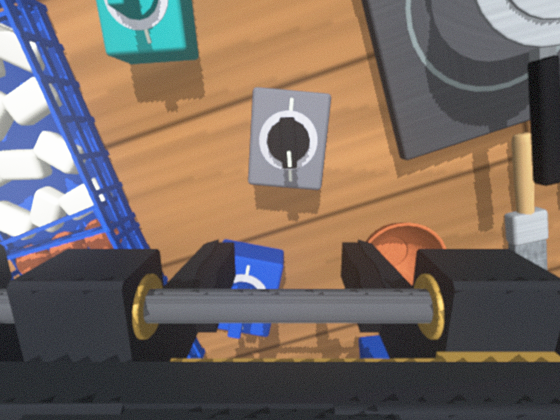

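View pics/s14c.png

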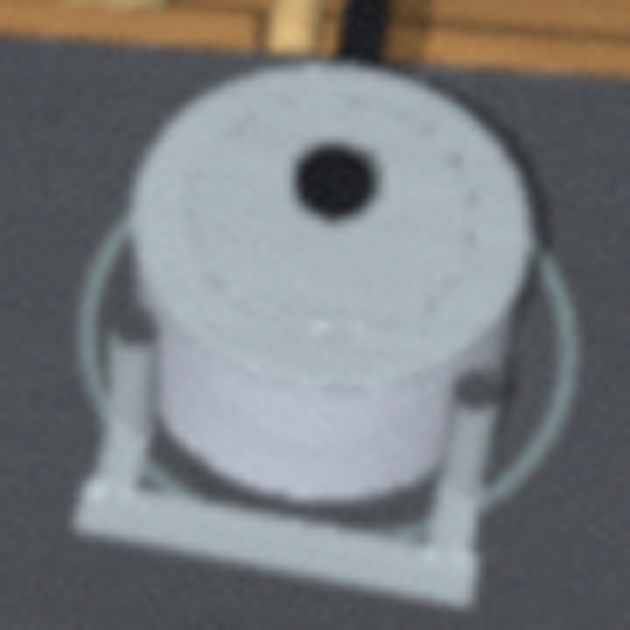

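View pics/s14.png

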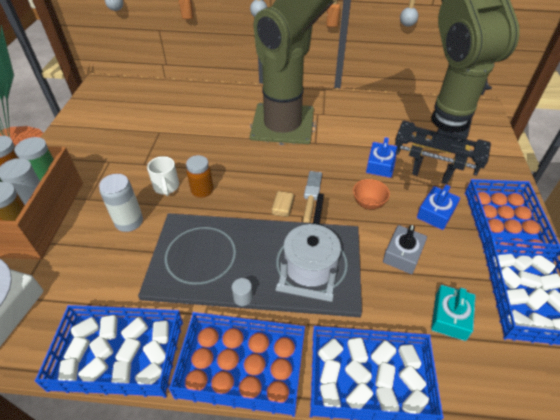

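```bash
python3 - <<'E'
from h import *
print(r.finish_job());where()
E
```

```text
the job is handed in; nothing more can be done
None
the job is handed in; nothing more can be done
```

I slid the saucepan to the marked place with the posts, pressed it against both of them, and turned the rotary switch to off. I handed the job in at about 29 s with the gripper clear of everything.

**Pot:** I held it by the handle, pulled it back about 50 mm and slid it sideways along the hob. I then pushed it home with up to about 19 N on the tool.
- It met the left post first, rolled over to the right post, and then stopped moving, with almost no sideways force.
- In the pictures, the pot's axis came out about 71–72 mm from each post's axis; touching would be 73 mm. That agrees within measuring error.
- After release and again before handing in, the scene view showed the pot unchanged.

**Switch:** The first two clicks went wrong because I turned too fast: the switch resisted more than expected and the bar slipped about 37° in the jaws. I raised the grip to 60 N and slowed down, and the bar realigned. I finished all four clicks in the same grasp. The jaw angle implies about 3.05 rad, and the knob's mark now points at the opposite tick.

**Not directly checked:** the force on each post can't be read separately, so contact with both is inferred from the tool force and the pictures. The bystanders looked unmoved in the last scene picture, but I didn't measure them.

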